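Shut down the varnish warmer: heat off, lock safety caps on the jars, put them away

TASK

Shut down the violin maker's varnish warmer for the night. First slide its heat control all the way to the off end (the green dot); only then close every open jar in the warmer with a safety cap from the blue mat, pressing the cap down and turning it clockwise until it locks, and stand the closed jars upright in the wooden storage tray. Do not disturb the brush, the violin bridge or the cork block.

Things in the scene. Friction and masses are not known exactly. Their poses are not given: they have to be found in the camera images.
- warmer: grey and aluminium bench warmer, fixed, 200 (x) x 320 (y) x 45 mm high; the origin is the centre of its underside. Four square wells of 55 mm, open on top, with floors 15 mm above the bench lie in a row at its own x = +40 mm, y = -120, -40, +40 and +120 mm; each holds a jar or is empty. The lower control deck, 30 mm high, is on its -x side (towards the robot) and carries the heat slider
- heat (a joint): heat slider of the warmer: 0 = fully off (stop at the warmer's -y end, green dot), 0.1 m = hottest (+y end, red dot). About 1.5 N of friction, stays where it is left
- heat_top (a point): centre of the top face of the black slider grip (28 mm along the warmer's x, 20 mm along its y, 40 mm high; the track below it is 32 mm above the bench). Its axes are the warmer's; it slides along the warmer's y
- jar_a_mid (a point): amber square glass jar, about 0.2 kg (jars a to d are alike; three or four are present). The point is on its axis half-way up, 42 mm above its underside. Body 52 x 52 x 58 mm, then a round neck 32 mm across; open rim 84 mm above the underside. It starts in a well of the warmer, which keeps it from turning (1.5 mm play each side); it lifts straight out
- jar_b_mid (a point): a jar like jar_a. Every jar's neck has two lugs, centred on the jar's own +x and -x (white dots on the shoulder), each 64 degrees wide, out to 20.5 mm from the axis, top 2 mm below the rim. Seen from above each has a down-turned tooth at its counter-clockwise end, then a notch, then a stop. The gaps are centred on the jar's own +y and -y
- jar_c_mid (a point): a jar like jar_a. In the wells the jars' sides are parallel to the warmer's, but a jar's own x may lie along either of the warmer's axes. A round bead 41 mm across, 62 to 70 mm above the jar's underside, centres the cap's skirt (44 mm inside) as it is pressed. A closed jar may be lifted and carried by its cap
- jar_d_mid (a point): a jar like jar_a
- cap_a_mid (a point): white ribbed safety cap, 50 mm diameter, 33 mm high, 50 g; caps a to d are alike and any fits any jar. The point is on its axis half-way up, 16.5 mm above its lower edge. Starts mouth down on the mat; may get nudged. Two inner lugs at the cap's own +x and -x, 26 degrees wide; the red bar on top lies along x. A half turn makes no difference
- cap_b_mid (a point): a cap like cap_a. To close a jar: set the cap on the neck (within 1 mm of centre) with its x turned 55 to 90 degrees counter-clockwise, seen from above, from the jar's x: it rests on its springy liner, its point 44 mm above the jar's point. Press it down 6 to 7 mm (about 10 N; it bottoms at 7.5 mm), turn it clockwise, still pressed, to the stop
- cap_c_mid (a point): a cap like cap_a. At the stop its x lies along the jar's; let go, it springs up about 3.5 mm and locks: its point is then 41 mm above the jar's point and its x within 8 degrees of the jar's. Set with its lugs on top of the jar's lugs it would stand 48.5 mm above the jar's point
- cap_d_mid (a point): a cap like cap_a
- tray: wooden storage tray, fixed, 190 x 190 x 30 mm high with walls and floor 8 mm thick, open on top; the origin is the centre of its underside, so its floor is 8 mm above the bench. Room for four jars two by two (for instance at its own x = -43 or +43 mm, y = -43 or +43 mm)
- mat: thin dark blue mat, 210 x 190 mm, flat on the bench, on which the caps start; the origin is its centre
- brush_mid (a point): varnish brush lying on the bench beyond the warmer, 200 mm long; middle of it. Leave alone
- bridge_mid (a point): small maple violin bridge lying flat, about 41 x 36 x 5 mm; middle of it. Leave alone
- cork_block_mid (a point): cork sanding block 60 x 35 x 30 mm; its centre. Leave alone
There are look-alikes about, which are no part of the job. What is shaped like the part that bears cap_b_mid but turquoise or yellow is not meant.

How it is judged:
By the outcome, as a careful person would: the job done as asked, in the order asked, and still so for the second after the job is handed in, with the robot touching nothing.
Of jar_a, jar_b, jar_c, jar_d only 3 to 4 are there at a start; the rules pass over those that are not, and their reading is None.
At some moment in a run one of cap_a, cap_b, cap_c, cap_d may be knocked a few centimetres aside while the robot is not near it.
It also fails if it takes over 210 s, if anything falls off the work surface, if the arm or the gripper's body presses on something with over 40 N, if the wrist force passes 120 N, or if a joint passes its speed limit or range.

ROBOT

A 6-joint arm with a two-finger parallel gripper is mounted at the origin on the work surface. World frame = base frame: x ahead of the robot, y to its left, z up, the work surface at z = 0. Lengths are in m, angles in degrees, forces in N, time in s.
With the tool pointing down it reaches from about 0.4 to 0.825 m from the base axis. Payload 7 kg.
Tool frame: the origin (TCP) lies midway between the tips of the shut fingers; the grasp point (between the pads) lies 19 mm behind it (ctrl.hold_point_z is the distance from the TCP to the grasp point, in m); z points along the fingers, y is the line along which they close (so a half turn about z gives the same grasp; the last joint's range is limited). The gripper opens to 88 mm and grips with 3 to 60 N. Pads are 19 mm wide; open, the fingers measure 130 mm over their backs; the gripper's body (78 mm by 193 mm) begins 47 mm behind the grasp point.
Start: joints at [-51.675, 20.546, 0.682, 0, -70.136, -16.507], TCP at [0.251, -0.627, 0.227] pointing down, gripper open.
Joint ranges: [-176.03, 176.03], [-82.01, 121.73], [-58.28, 71.71], [-173.87, 95.51], [-174.79, -0.11], [-173.66, 173.66]. Speed limits (degrees/s): [136.94, 136.94, 172.46, 180, 180, 180].

INTERFACE

Orientations are given as [roll, pitch, yaw] about the fixed x, y, z axes, in that order (R = Rz(yaw) Ry(pitch) Rx(roll)).
In Python, from plant import ctrl gives the robot as it stands.
- The arm moves only by the tool apply_moves, never from a script. Its argument "deltas" is a list of rows, each an object with "fingers": the finger opening in mm, from 0 to 87.6; "delta_pos": the shift along the tool's x, y, z in mm, a list of three; "angular": the turn, a rotation vector about the tool's x, y, z in degrees, a list of three. A call has 1 to 10 rows; each row is the pose to reach, as a shift and turn from the pose commanded when the call began, along the tool's axes at that moment; what a row does not reach only later rows make up. A row lasts 1/10 s, in which the tool goes at most 50 mm and 8.59 degrees, less where a joint would pass 70% of its speed; a pose out of reach is approached as far as the arm can. A call with a gripper value outside its range is refused whole. The fingers move at their own pace and stop on an object; the grip force is fixed at half the most. Time passes only in rows, so rows that repeat a pose let the fingers close. It gives the time, the measured TCP pose, the force, the opening and the grip force at its end, in the units of the state.
- ctrl.get_obs(): the state, without advancing time (a new reading comes with each control period).
- ctrl.snapshot(name): name is "scene" or "top" or "wrist"; returns the picture (420x560x3 uint8, red, green, blue); there is no depth.
- ctrl.camera_params(name): a dict with "fx", "fy", "cx", "cy" (pixels), "dist_coeffs" ([k1, k2, p1, p2, k3] as OpenCV has them; the pictures are not rectified), "cam_to_world" (4x4, takes a point from camera to world coordinates); the wrist camera has in their place "mount" (4x4, takes a point from camera to tool coordinates, whose origin is the TCP and whose axes are the flange's). Camera axes: x right, y up, looking along -z (the intrinsics and any distortion apply to the point x, -y, -z); pixel columns grow to the right and rows downward; lengths in m; the calibration is good to about 2 mm. A picture is of the moment at which its call begins: read the wrist's pose just before it. camera_params takes no time and is no camera call.
- ctrl.close_job(): hands the job in; it is judged then, once.
The state is a dict: "clock": time; "joint_pos": joint angles; "qvel": joint speeds; "tau": joint torques, N m; "tool_pos": TCP position; "orientation": TCP orientation; "force": force on the tool from outside, world axes, zero at the start; "moment": the same for the moment, N m; "opening": finger opening in m; "gripper_force": force on a finger pad.
Only numpy, scipy, OpenCV 4.12 (cv2) and the standard library are available. Lean on these libraries where they do the work, as an engineer would, in place of code of your own. Each camera call takes 0.05 s, during which the arm holds its last target. There are 200 camera calls.

## Working session

There is one attempt and no reset: what is moved stays moved. The work goes in short steps, Python scripts to look and compute and a tool call to move; the robot and the scene stay as the last step left them, time stands still between calls to the robot, and variables do not carry over. Pictures are saved under pics/ and viewed, at most 14 in all, crops included, and the job is handed in when it is done.

Besides the shell and the picture viewer there is one more tool, called after ">>>" as a command line: name --argument value ..., lists and objects as JSON in quotes. apply_moves: Moves the arm, as the interface text tells. Its arguments: {"type":"object","properties":{"deltas":{"type":"array"}},"required":["deltas"]}

```bash
mkdir -p pics; ls; python3 - <<'E'
from plant import ctrl
import cv2,numpy as np
o=ctrl.get_obs();print(o)
print(ctrl.hold_point_z)
for n in("scene","top","wrist"):
    im=ctrl.snapshot(n);cv2.imwrite(f"pics/{n}0.png",im[:,:,::-1])
    p=ctrl.camera_params(n);print(n,{k:np.round(v,4).tolist() for k,v in p.items()})
a=cv2.imread("pics/scene0.png");b=cv2.imread("pics/top0.png")
E
```

```text
pics
{'clock': 0.0, 'joint_pos': array([-5.16731602e+01,  2.05890773e+01,  6.34676434e-01, -1.82225040e-02,
       -7.01336780e+01, -1.65073586e+01]), 'qvel': array([ 0.0530705 , -0.06323201,  0.14654147,  0.07833298,  0.01843219,
       -0.03791899]), 'tau': array([ 3.79301548e-05, -5.82715273e+01,  2.93050021e+01,  6.99712828e+00,
        6.71576199e-03, -1.45477657e-04]), 'tool_pos': array([ 0.25068934, -0.62622158,  0.2256621 ]), 'orientation': array([ 1.79910684e+02, -8.60432327e-03, -1.58186718e+02]), 'force': array([-0.38011391, -0.67653499,  0.64311347]), 'moment': array([ 0.05220713, -0.02220566,  0.02881327]), 'gripper_force': 0.0, 'opening': 0.08772566050567228}
0.0188
scene {'fx': 467.3889, 'fy': 467.3889, 'cx': 282.0276, 'cy': 214.4898, 'dist_coeffs': [-0.0728, 0.0, 0.0, 0.0, 0.0], 'cam_to_world': [[-0.8463, -0.4533, 0.2797, 0.8527], [0.5325, -0.7348, 0.4201, 0.5272], [0.0151, 0.5045, 0.8633, 1.0123], [0.0, 0.0, 0.0, 1.0]]}
top {'fx': 545.6315, 'fy': 545.6315, 'cx': 272.8795, 'cy': 216.4829, 'dist_coeffs': [-0.1068, 0.0, 0.0, 0.0, 0.0], 'cam_to_world': [[0.0296, 0.9943, -0.1022, 0.4106], [-0.9996, 0.0291, -0.0061, 0.0295], [-0.0031, 0.1024, 0.9947, 1.6395], [0.0, 0.0, 0.0, 1.0]]}
wrist {'fx': 299.4215, 'fy': 299.4215, 'cx': 280.4917, 'cy': 211.6731, 'dist_coeffs': [-0.0427, 0.0, 0.0, 0.0, 0.0], 'mount': [[0.0007, 0.9575, 0.2885, 0.0791], [1.0, -0.0005, -0.0007, 0.0008], [-0.0006, 0.2885, -0.9575, -0.1593], [0.0, 0.0, 0.0, 1.0]]}
```

View pics/top0.png

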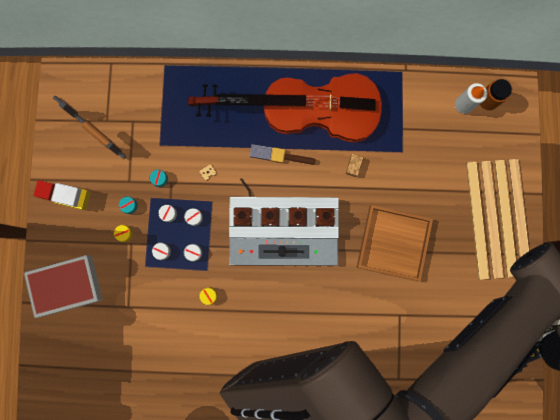

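View pics/scene0.png

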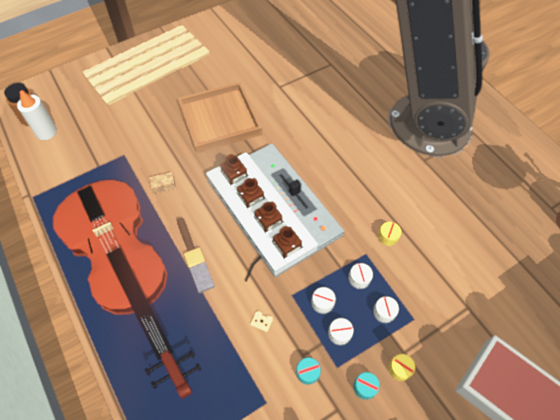

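The top view shows the warmer centred near (284,231) with four jars in its wells at (243,217), (270,217), (297,217) and (325,217). White caps sit on the mat at (167,213), (193,217), (161,251) and (192,253), the tray is at (396,243), and the slider grip is near (283,251). The turquoise and yellow caps at (158,178), (127,205), (122,233) and (208,296) are decoys, because they are off the mat and not white.

```bash
cat > h.py <<'E'
from plant import ctrl
import cv2,numpy as np
from scipy.spatial.transform import Rotation as R
def toolT(o=None):
    o=o or ctrl.get_obs(); T=np.eye(4)
    T[:3,:3]=R.from_euler('xyz',o['orientation'],degrees=True).as_matrix();T[:3,3]=o['tool_pos'];return T
def cam(n):
    p=ctrl.camera_params(n)
    K=np.array([[p['fx'],0,p['cx']],[0,p['fy'],p['cy']],[0,0,1]])
    T=toolT()@np.array(p['mount']) if n=='wrist' else np.array(p['cam_to_world'])
    return K,np.array(p['dist_coeffs']),T
def ray(c,uv):
    K,d,T=c; q=cv2.undistortPoints(np.array(uv,float).reshape(-1,1,2),K,d).reshape(-1,2)
    v=np.c_[q[:,0],-q[:,1],-np.ones(len(q))]@T[:3,:3].T
    return T[:3,3],v
def plane(c,uv,z):
    o,v=ray(c,uv); return o+v*((z-o[2])/v[:,2])[:,None]
def proj(c,P):
    K,d,T=c; q=(np.atleast_2d(P)-T[:3,3])@T[:3,:3]
    q=q*[1,-1,-1]; return cv2.projectPoints(q,np.zeros(3),np.zeros(3),K,d)[0].reshape(-1,2)
def tri(c1,u1,c2,u2):
    (o1,v1),(o2,v2)=ray(c1,u1),ray(c2,u2);v1=v1[0];v2=v2[0]
    s=np.linalg.lstsq(np.c_[v1,-v2],o2-o1,rcond=None)[0]
    a,b=o1+s[0]*v1,o2+s[1]*v2; return (a+b)/2,np.linalg.norm(a-b)
def go(x,y,z,yaw,cmd=None):
    "delta (mm, rotvec deg) from the present pose to tool-down pose with tool yaw"
    T=toolT(); G=np.eye(4);G[:3,:3]=R.from_euler('xyz',[180,0,yaw],degrees=True).as_matrix();G[:3,3]=[x,y,z]
    D=np.linalg.inv(T)@G
    return np.round(D[:3,3]*1000,1),np.round(R.from_matrix(D[:3,:3]).as_rotvec(degrees=True),1)
def snap(n,f):
    c=cam(n);im=np.ascontiguousarray(ctrl.snapshot(n)[:,:,::-1]);cv2.imwrite('pics/'+f,im);return c,im
def blobs(m,amin=20):
    n,l,s,c=cv2.connectedComponentsWithStats(m.astype(np.uint8));return [(c[i],s[i],l==i) for i in range(1,n) if s[i,4]>=amin]
E
python3 - <<'E'
from h import *
c=cam('top');im=cv2.imread('pics/top0.png')
px=[(167,213),(193,217),(161,251),(192,253)]
print('caps',plane(c,px,.033).round(3))
print('jars',plane(c,[(243,215),(270,215),(297,215),(325,215)],.09).round(3))
hsv=cv2.cvtColor(im,cv2.COLOR_BGR2HSV)
# warmer white deck
m=(hsv[...,1]<40)&(hsv[...,2]>150);m[:190]=0;m[275:]=0;m[:,:225]=0;m[:,345:]=0
m=m.astype(np.uint8);b=max(cv2.findContours(m,0,2)[0],key=cv2.contourArea)
bx=cv2.boxPoints(cv2.minAreaRect(b));print('white',bx.round(1),plane(c,bx,.045).round(4))
# tray
print('tray',plane(c,[(370,207),(434,221),(421,281),(359,270)],.03).round(3))
print('slider',plane(c,[(283,251)],.072),plane(c,[(315,252),(251,252)],.03))
big=np.vstack([cv2.resize(im[190:275,225:345],None,fx=6,fy=6,interpolation=2)])
cv2.imwrite('pics/c1.png',big)
E
```

```text
caps [[0.577 0.355 0.033]
 [0.567 0.276 0.033]
 [0.463 0.367 0.033]
 [0.46  0.275 0.033]]
jars [[ 0.572  0.125  0.09 ]
 [ 0.574  0.047  0.09 ]
 [ 0.576 -0.03   0.09 ]
 [ 0.578 -0.11   0.09 ]]
white [[229. 197.]
 [338. 197.]
 [338. 239.]
 [229. 239.]] [[ 0.6284  0.1705  0.045 ]
 [ 0.6379 -0.1512  0.045 ]
 [ 0.5137 -0.1533  0.045 ]
 [ 0.5044  0.1658  0.045 ]]
tray [[ 0.613 -0.249  0.03 ]
 [ 0.576 -0.442  0.03 ]
 [ 0.397 -0.404  0.03 ]
 [ 0.425 -0.219  0.03 ]]
slider [[0.4729527  0.00717127 0.072     ]] [[ 0.47439415 -0.08782627  0.03      ]
 [ 0.46888913  0.10077414  0.03      ]]
```

View pics/c1.png

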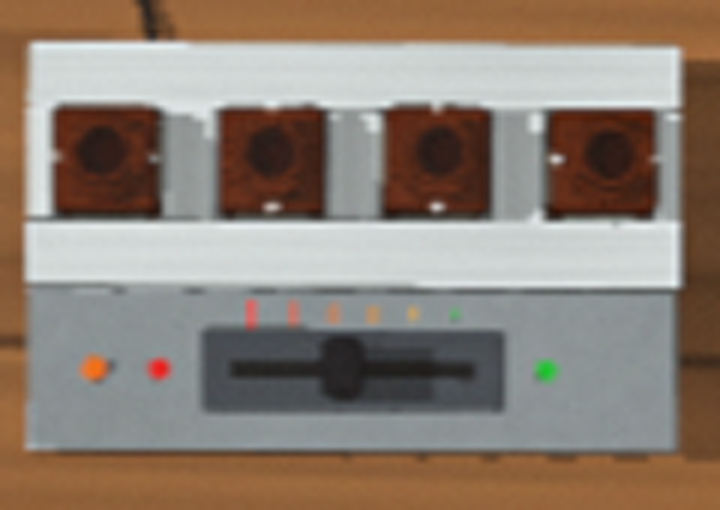

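All four jars are open: necks are dark with no cap. The white dots show that jars 1 and 4 have their own x along the warmer's y, and jars 2 and 3 have it along the warmer's x. The green dot is at the -y end and the slider is mid-travel. Next I go above the warmer.

```bash
python3 -c "
from h import *
print(go(.49,.06,.23,-88.3))"
```

```text
(array([-477.2,  548.3,   -3.5]), array([  0.1,   0. , -69.9]))
```

>>> apply_moves --deltas '[{"fingers":0,"delta_pos":[-240,274,0],"angular":[0,0,-35]},{"fingers":0,"delta_pos":[-240,274,0],"angular":[0,0,-35]},{"fingers":0,"delta_pos":[-240,274,0],"angular":[0,0,-35]},{"fingers":0,"delta_pos":[-240,274,0],"angular":[0,0,-35]},{"fingers":0,"delta_pos":[-477,548,-4],"angular":[0,0,-70]},{"fingers":0,"delta_pos":[-477,548,-4],"angular":[0,0,-70]},{"fingers":0,"delta_pos":[-477,548,-4],"angular":[0,0,-70]},{"fingers":0,"delta_pos":[-477,548,-4],"angular":[0,0,-70]},{"fingers":0,"delta_pos":[-477,548,-4],"angular":[0,0,-70]},{"fingers":0,"delta_pos":[-477,548,-4],"angular":[0,0,-70]}]'

```text
clock: 1.15
tool_pos: [0.4157, -0.1526, 0.2291]
orientation: [-180.0, 0.0, -88.1]
force: [1.6, -1.3, -0.3]
opening: 0.013
gripper_force: 0.0
```

```bash
python3 -c "
from h import *
o=ctrl.get_obs();print(o['joint_pos'].round(1),o['tool_pos'],o['orientation'])
print(go(.49,.06,.23,-88.3))"
```

```text
[  5.5  -2.2 -26.7  -0.  -65.4  -3.6] [ 0.41574783 -0.15261406  0.22909332] [-1.79958099e+02  5.35755386e-03 -8.81238092e+01]
(array([-210.1,  -81.2,   -0.8]), array([-0. ,  0. ,  0.2]))
```

>>> apply_moves --deltas '[{"fingers":0,"delta_pos":[-210,-81,0],"angular":[0,0,0]},{"fingers":0,"delta_pos":[-210,-81,0],"angular":[0,0,0]},{"fingers":0,"delta_pos":[-210,-81,0],"angular":[0,0,0]},{"fingers":0,"delta_pos":[-210,-81,0],"angular":[0,0,0]},{"fingers":0,"delta_pos":[-210,-81,0],"angular":[0,0,0]},{"fingers":0,"delta_pos":[-210,-81,0],"angular":[0,0,0]},{"fingers":0,"delta_pos":[-210,-81,0],"angular":[0,0,0]},{"fingers":0,"delta_pos":[-210,-81,0],"angular":[0,0,0]}]'

```text
clock: 1.95
tool_pos: [0.4896, 0.0573, 0.2287]
orientation: [180.0, -0.0, -88.2]
force: [-0.1, -0.5, 0.4]
opening: 0.0004
gripper_force: 0.0
```

```bash
python3 -c "
from h import *
c,im=snap('wrist','w1.png');print(toolT().round(3).tolist())"
```

```text
[[0.031, -1.0, -0.0, 0.49], [-1.0, -0.031, 0.0, 0.057], [-0.0, 0.0, -1.0, 0.229], [0.0, 0.0, 0.0, 1.0]]
```

View pics/w1.png

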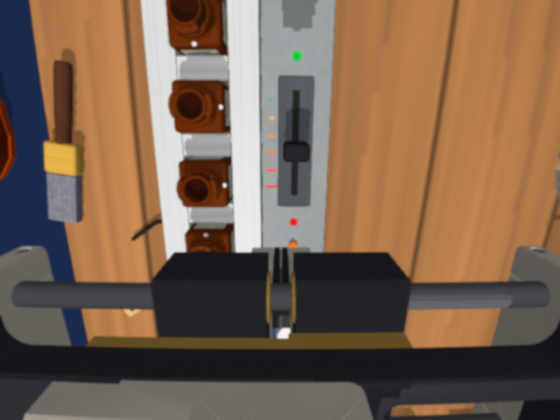

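The wrist view shows the slider grip at (296,150), the green dot at (297,56), the red dot at (293,222), and jars at (193,15), (190,105) and (200,187).

```bash
python3 - <<'E'
from h import *
c=cam('wrist');im=cv2.imread('pics/w1.png').astype(int)
print('slider',plane(c,[(296,151)],.072).round(4))
b,g,r=im[...,0],im[...,1],im[...,2]
for nm,m in(('red',(r>170)&(g<90)&(b<90)),('green',(g>150)&(r<100)&(b<120))):
    for q in blobs(m,15): print(nm,q[0].round(1),q[1][4],plane(c,[q[0]],.03).round(4))
dark=(im.sum(2)<110);dark[200:]=0
for q in blobs(dark,100): print('dark',q[0].round(1),q[1])
# white slab edges
w=(im.min(2)>185)
for v in (60,150,230):
    xs=np.where(w[v,130:265])[0]+130; 
    print(v,xs.min(),xs.max(),plane(c,[(xs.min()-.5,v),(xs.max()+.5,v)],.045).round(4).tolist())
E
```

```text
slider [[0.4736 0.0082 0.072 ]]
red [293.2 221.5] 36 [[0.4709 0.0998 0.03  ]]
green [296.5  55.5] 64 [[ 0.4754 -0.091   0.03  ]]
dark [184.2   9.2] [170   0  29  22 526]
dark [201.5  14.9] [196   0  11  29 154]
dark [221.1  32.3] [217   0   9  54 137]
dark [209.7  19.5] [203   3  12  32 134]
dark [ 69.9 103.9] [ 68  65   4  77 152]
dark [ 4.2 95.1] [  0  73  12  46 154]
dark [189.1 105.2] [177  92  25  27 535]
dark [295.4 136.2] [284 108  25  52 364]
dark [  2.7 146.2] [  0 118   8  56 305]
dark [208.5 169.6] [185 158  45  30 431]
dark [195.7 189.6] [184 179  24  21 418]
60 147 258 [[0.6342, -0.0801, 0.045], [0.5157, -0.0825, 0.045]]
150 155 259 [[0.6329, 0.0141, 0.045], [0.5134, 0.0109, 0.045]]
230 164 260 [[0.6302, 0.1108, 0.045], [0.5111, 0.107, 0.045]]
```

>>> apply_moves --deltas '[{"fingers":0,"delta_pos":[12,17,50],"angular":[0,0,0]},{"fingers":0,"delta_pos":[12,17,100],"angular":[0,0,0]},{"fingers":0,"delta_pos":[12,17,150],"angular":[0,0,0]},{"fingers":0,"delta_pos":[12,17,178],"angular":[0,0,0]},{"fingers":0,"delta_pos":[12,17,178],"angular":[0,0,0]},{"fingers":0,"delta_pos":[24,17,178],"angular":[0,0,0]},{"fingers":0,"delta_pos":[36,17,178],"angular":[0,0,0]},{"fingers":0,"delta_pos":[48,17,178],"angular":[0,0,0]},{"fingers":0,"delta_pos":[60,17,178],"angular":[0,0,0]},{"fingers":0,"delta_pos":[70,17,178],"angular":[0,0,0]}]'

```text
clock: 3.0
tool_pos: [0.4761, -0.0136, 0.0519]
orientation: [-179.9, 0.0, -88.2]
force: [0.8, 1.1, 1.4]
opening: 0.0004
gripper_force: 0.9
```

>>> apply_moves --deltas '[{"fingers":0,"delta_pos":[4,0,0],"angular":[0,0,0]},{"fingers":0,"delta_pos":[8,0,0],"angular":[0,0,0]},{"fingers":0,"delta_pos":[12,0,0],"angular":[0,0,0]},{"fingers":0,"delta_pos":[12,0,0],"angular":[0,0,0]}]'

```text
clock: 3.4
tool_pos: [0.4756, -0.0248, 0.0508]
orientation: [180.0, 0.0, -88.2]
force: [0.1, 1.0, -0.6]
opening: 0.0001
gripper_force: 0.1
```

>>> apply_moves --deltas '[{"fingers":0,"delta_pos":[2,0,0],"angular":[0,0,0]},{"fingers":0,"delta_pos":[4,0,0],"angular":[0,0,0]},{"fingers":0,"delta_pos":[6,0,0],"angular":[0,0,0]},{"fingers":0,"delta_pos":[6,0,0],"angular":[0,0,0]}]'

```text
clock: 3.8
tool_pos: [0.4759, -0.0262, 0.051]
orientation: [-179.9, 0.3, -88.2]
force: [-12.9, 35.6, 11.0]
opening: 0.0003
gripper_force: 17.8
```

>>> apply_moves --deltas '[{"fingers":0,"delta_pos":[-10,0,0],"angular":[0,0,0]},{"fingers":0,"delta_pos":[-25,0,0],"angular":[0,0,0]},{"fingers":0,"delta_pos":[-45,0,-45],"angular":[0,0,0]},{"fingers":0,"delta_pos":[-60,0,-90],"angular":[0,0,0]},{"fingers":0,"delta_pos":[-60,0,-140],"angular":[0,0,0]},{"fingers":0,"delta_pos":[-60,0,-180],"angular":[0,0,0]},{"fingers":0,"delta_pos":[-60,0,-180],"angular":[0,0,0]}]'

```text
clock: 4.5
tool_pos: [0.4764, 0.0302, 0.2366]
orientation: [-179.5, 0.1, -88.1]
force: [-0.7, -0.6, -0.2]
opening: 0.0003
gripper_force: 0.0
```

```bash
python3 - <<'E'
from h import *
c,im=snap('wrist','w2.png');T=toolT();np.save('T2.npy',T);print(T[:3,3])
dark=(im.astype(int).sum(2)<110);dark[240:]=0;dark[:,:265]=0
for q in blobs(dark,60): print('dark',q[0].round(1),q[1],plane(c,[q[0]],.072).round(4))
E
```

```text
[0.47491726 0.02991193 0.23346951]
dark [284.6 122.9] [273 115  25  20 186] [[ 0.4749 -0.0461  0.072 ]]
dark [555.4 157.3] [551 147   9  23  68] [[ 0.1743 -0.0233  0.072 ]]
```

>>> apply_moves --deltas '[{"fingers":0,"delta_pos":[-370,-53,0],"angular":[0,0,0]},{"fingers":0,"delta_pos":[-370,-53,0],"angular":[0,0,0]},{"fingers":0,"delta_pos":[-370,-53,0],"angular":[0,0,0]},{"fingers":0,"delta_pos":[-370,-53,0],"angular":[0,0,0]},{"fingers":0,"delta_pos":[-370,-53,0],"angular":[0,0,0]},{"fingers":0,"delta_pos":[-370,-53,0],"angular":[0,0,0]},{"fingers":0,"delta_pos":[-370,-53,0],"angular":[0,0,0]},{"fingers":0,"delta_pos":[-370,-53,0],"angular":[0,0,0]},{"fingers":66,"delta_pos":[-370,-53,0],"angular":[0,0,0]},{"fingers":66,"delta_pos":[-370,-53,0],"angular":[0,0,0]}]'

```text
clock: 5.55
tool_pos: [0.5142, 0.4005, 0.2285]
orientation: [179.8, -0.2, -88.1]
force: [-0.4, -0.0, -0.3]
opening: 0.011
gripper_force: 0.0
```

```bash
python3 - <<'E'
from h import *
c,im=snap('wrist','w3.png');T=toolT();np.save('T3.npy',T);print(T[:3,3])
hsv=cv2.cvtColor(im,cv2.COLOR_BGR2HSV)
red=((hsv[...,0]<8)|(hsv[...,0]>172))&(hsv[...,1]>150)&(hsv[...,2]>140)
for q in blobs(red,20):
    pts=np.argwhere(q[2])[:,::-1].astype(float);P=plane(c,pts,.033)[:,:2]
    (cx,cy),(w,h),a=cv2.minAreaRect(P.astype(np.float32)*1000)
    l=cv2.fitLine(P.astype(np.float32),2,0,.01,.01).ravel();print(q[0].round(1),q[1][4],round(cx,1),round(cy,1),'size',round(w,1),round(h,1),'ang',round(np.degrees(np.arctan2(l[1],l[0])),1))
E
```

```text
[0.51447807 0.39993673 0.22921966]
[450.   33.5] 112 335.0 222.4 size 41.3 2.9 ang 33.8
[329.6  77.9] 128 462.4 273.8 size 41.5 3.5 ang 68.9
[232.3  77.3] 127 569.4 276.8 size 3.4 41.1 ang -52.6
[226.2 150.3] 99 577.7 356.0 size 3.2 40.5 ang -24.5
[322.7 165. ] 98 463.5 369.6 size 41.2 3.3 ang 66.6
[137.9 175. ] 118 684.4 388.7 size 4.1 41.9 ang -13.3
[208.3 242.8] 69 602.3 473.2 size 4.9 30.6 ang -59.2
[277.2 254.8] 65 513.3 488.1 size 3.1 39.4 ang -67.3
```

View pics/w3.png

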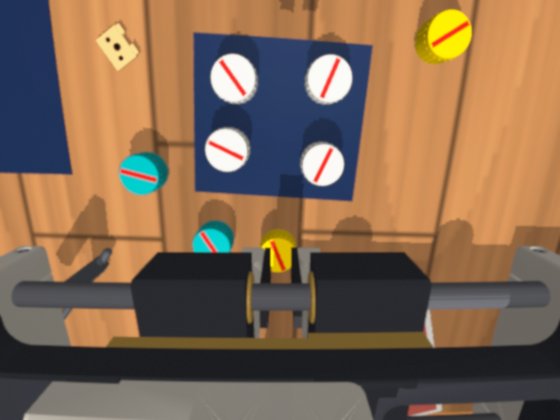

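Candidates in the wrist view:
- White caps at (233,78), (329,78), (227,150) and (322,164), all on the blue mat. These match the description.
- Turquoise caps at (143,174) and (212,242), and yellow caps at (450,33) and (277,253), all off the mat. These are decoys.

The slider now sits at y=-0.046, against the off stop.

```bash
python3 - <<'E'
from h import *
im=cv2.imread('pics/w3.png');cv2.imwrite('pics/c2.png',cv2.resize(im[20:260,90:490],None,fx=2,fy=2,interpolation=2))
print(go(.4624,.2738,.09,-88.1))
E
```

```text
(array([124.1,  55.8, 139.6]), array([ 0.1, -0.1, -0.1]))
```

View pics/c2.png

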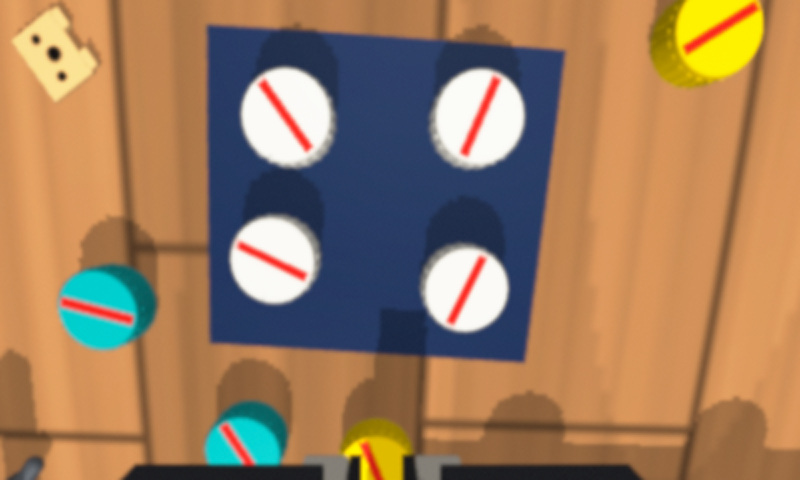

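The crop confirms four white ribbed caps on the mat. I take the one at crop (478,118), which is wrist pixel (329,78), first.

>>> apply_moves --deltas '[{"fingers":66,"delta_pos":[124,56,100],"angular":[0,0,0]},{"fingers":66,"delta_pos":[124,56,130],"angular":[0,0,0]},{"fingers":66,"delta_pos":[124,56,130],"angular":[0,0,0]},{"fingers":66,"delta_pos":[124,56,130],"angular":[0,0,0]},{"fingers":66,"delta_pos":[124,56,130],"angular":[0,0,0]},{"fingers":66,"delta_pos":[124,56,165],"angular":[0,0,0]},{"fingers":66,"delta_pos":[124,56,195],"angular":[0,0,0]},{"fingers":66,"delta_pos":[124,56,223],"angular":[0,0,0]},{"fingers":66,"delta_pos":[124,56,223],"angular":[0,0,0]},{"fingers":66,"delta_pos":[124,56,223],"angular":[0,0,0]}]'

```text
clock: 6.6
tool_pos: [0.4634, 0.2747, 0.0085]
orientation: [180.0, -0.0, -88.2]
force: [0.2, 0.2, 0.5]
opening: 0.0662
gripper_force: 0.0
```

>>> apply_moves --deltas '[{"fingers":45,"delta_pos":[0,0,0],"angular":[0,0,0]},{"fingers":45,"delta_pos":[0,0,0],"angular":[0,0,0]},{"fingers":45,"delta_pos":[0,0,0],"angular":[0,0,0]},{"fingers":45,"delta_pos":[0,0,0],"angular":[0,0,0]},{"fingers":45,"delta_pos":[0,0,0],"angular":[0,0,0]}]'

```text
clock: 7.1
tool_pos: [0.4637, 0.2758, 0.0092]
orientation: [-179.9, 0.1, -88.2]
force: [-1.1, 0.3, 8.2]
opening: 0.0487
gripper_force: 30.0
```

>>> apply_moves --deltas '[{"fingers":66,"delta_pos":[0,0,0],"angular":[0,0,0]},{"fingers":66,"delta_pos":[0,0,0],"angular":[0,0,0]},{"fingers":66,"delta_pos":[0,0,0],"angular":[0,0,-8]},{"fingers":66,"delta_pos":[0,0,0],"angular":[0,0,-16]},{"fingers":66,"delta_pos":[0,0,0],"angular":[0,0,-24]},{"fingers":66,"delta_pos":[0,0,0],"angular":[0,0,-32]},{"fingers":66,"delta_pos":[0,0,0],"angular":[0,0,-40]},{"fingers":66,"delta_pos":[0,0,0],"angular":[0,0,-48]},{"fingers":66,"delta_pos":[0,0,0],"angular":[0,0,-56]},{"fingers":66,"delta_pos":[0,0,0],"angular":[0,0,-64]}]'

```text
clock: 8.1
tool_pos: [0.463, 0.275, 0.0078]
orientation: [180.0, 0.0, -23.9]
force: [0.1, -0.4, 0.3]
opening: 0.0658
gripper_force: 0.0
```

>>> apply_moves --deltas '[{"fingers":66,"delta_pos":[0,0,0],"angular":[0,0,-8]},{"fingers":66,"delta_pos":[0,0,0],"angular":[0,0,-16]},{"fingers":66,"delta_pos":[0,0,0],"angular":[0,0,-26]},{"fingers":66,"delta_pos":[0,0,0],"angular":[0,0,-26]},{"fingers":45,"delta_pos":[0,0,0],"angular":[0,0,-26]},{"fingers":45,"delta_pos":[0,0,0],"angular":[0,0,-26]},{"fingers":45,"delta_pos":[0,0,0],"angular":[0,0,-26]},{"fingers":45,"delta_pos":[0,0,0],"angular":[0,0,-26]}]'

```text
clock: 8.9
tool_pos: [0.463, 0.2751, 0.0078]
orientation: [180.0, 0.0, 1.7]
force: [-0.6, 0.1, -0.4]
opening: 0.0487
gripper_force: 30.0
```

>>> apply_moves --deltas '[{"fingers":66,"delta_pos":[0,0,0],"angular":[0,0,0]},{"fingers":66,"delta_pos":[0,0,0],"angular":[0,0,0]},{"fingers":66,"delta_pos":[0,0,-40],"angular":[0,0,0]},{"fingers":66,"delta_pos":[-35,0,-90],"angular":[0,0,0]},{"fingers":66,"delta_pos":[-75,0,-120],"angular":[0,0,0]},{"fingers":66,"delta_pos":[-75,0,-120],"angular":[0,0,0]},{"fingers":66,"delta_pos":[-75,0,-120],"angular":[0,0,0]},{"fingers":66,"delta_pos":[-75,0,-120],"angular":[0,0,0]}]'

```text
clock: 9.7
tool_pos: [0.3882, 0.2729, 0.1275]
orientation: [-180.0, -0.0, 1.8]
force: [0.7, 0.1, -0.6]
opening: 0.0658
gripper_force: 0.0
```

```bash
cat >> h.py <<'E'
def bars(c,im,z=.033):
    hsv=cv2.cvtColor(im,cv2.COLOR_BGR2HSV);out=[]
    red=((hsv[...,0]<8)|(hsv[...,0]>172))&(hsv[...,1]>150)&(hsv[...,2]>140)
    for q in blobs(red,40):
        P=plane(c,np.argwhere(q[2])[:,::-1].astype(float),z)[:,:2].astype(np.float32)*1000
        (x,y),s,_=cv2.minAreaRect(P)
        if not(36<max(s)<46 and min(s)<7):continue
        l=cv2.fitLine(P,2,0,.01,.01).ravel();out.append((q[0],x/1000,y/1000,np.degrees(np.arctan2(l[1],l[0]))))
        print(q[0].round(),'%.1f %.1f ang %.1f'%(x,y,out[-1][3]))
    return out
E
python3 - <<'E'
from h import *
for i in range(3): print(ctrl.get_obs()['tool_pos'],ctrl.get_obs()['orientation'])
c,im=snap('wrist','w4.png');print(ctrl.get_obs()['tool_pos'])
for q in bars(c,im):
    print('  tool',(np.linalg.inv(toolT())@[q[1],q[2],.033,1]).round(4))
E
```

```text
[0.38823598 0.27289519 0.12752315] [-1.79985831e+02 -3.25115574e-03  1.84481362e+00]
[0.38823598 0.27289519 0.12752315] [-1.79985831e+02 -3.25115574e-03  1.84481362e+00]
[0.38823598 0.27289519 0.12752315] [-1.79985831e+02 -3.25115574e-03  1.84481362e+00]
[0.3883287  0.27259306 0.12696654]
[18. 52.] 514.5 487.4 ang -67.1
[165. 120.] 463.5 370.0 ang 67.5
[281. 125.] 462.3 275.5 ang 69.3
  tool [ 0.1329 -0.2108  0.0937  1.    ]
  tool [ 0.0783 -0.095   0.0938  1.    ]
  tool [ 7.41e-02 -7.00e-04  9.39e-02  1.00e+00]
```

>>> apply_moves --deltas '[{"fingers":66,"delta_pos":[75,0,20],"angular":[0,0,0]},{"fingers":66,"delta_pos":[75,0,60],"angular":[0,0,0]},{"fingers":66,"delta_pos":[75,0,100],"angular":[0,0,0]},{"fingers":66,"delta_pos":[75,0,120],"angular":[0,0,0]},{"fingers":66,"delta_pos":[75,0,120],"angular":[0,0,0]},{"fingers":45,"delta_pos":[75,0,120],"angular":[0,0,0]},{"fingers":45,"delta_pos":[75,0,120],"angular":[0,0,0]},{"fingers":45,"delta_pos":[75,0,120],"angular":[0,0,0]},{"fingers":45,"delta_pos":[75,0,120],"angular":[0,0,0]},{"fingers":45,"delta_pos":[75,0,80],"angular":[0,0,0]}]'

```text
clock: 10.75
tool_pos: [0.4606, 0.2727, 0.0446]
orientation: [179.7, 0.3, 1.8]
force: [-0.1, 0.8, -0.7]
opening: 0.0491
gripper_force: 30.0
```

```bash
python3 -c "
from h import *
print(ctrl.get_obs()['opening'],go(.497,.0354,.193,8.9))"
```

```text
0.04908800838419344 (array([  28.2,  239.2, -147.3]), array([ 0.3,  0.4, -7.1]))
```

>>> apply_moves --deltas '[{"fingers":45,"delta_pos":[0,0,-50],"angular":[0,0,0]},{"fingers":45,"delta_pos":[0,0,-100],"angular":[0,0,0]},{"fingers":45,"delta_pos":[28,239,-147],"angular":[0,0,-7]},{"fingers":45,"delta_pos":[28,239,-147],"angular":[0,0,-7]},{"fingers":45,"delta_pos":[28,239,-147],"angular":[0,0,-7]},{"fingers":45,"delta_pos":[28,239,-147],"angular":[0,0,-7]},{"fingers":45,"delta_pos":[28,239,-147],"angular":[0,0,-7]},{"fingers":45,"delta_pos":[28,239,-147],"angular":[0,0,-7]},{"fingers":45,"delta_pos":[28,239,-147],"angular":[0,0,-7]},{"fingers":45,"delta_pos":[28,239,-147],"angular":[0,0,-7]}]'

```text
clock: 11.75
tool_pos: [0.4985, 0.0376, 0.195]
orientation: [-180.0, -0.0, 8.8]
force: [-0.6, 0.3, -0.4]
opening: 0.0488
gripper_force: 30.0
```

```bash
python3 -c "
from h import *
c,im=snap('wrist','w5.png');o=ctrl.get_obs();print(o['tool_pos'],o['orientation'])
cv2.imwrite('pics/c5.png',cv2.resize(im[:300,80:480],None,fx=2,fy=2))"
```

```text
[0.49843491 0.03790702 0.1948316 ] [-1.79987000e+02 -4.95200494e-03  8.87587690e+00]
```

View pics/c5.png

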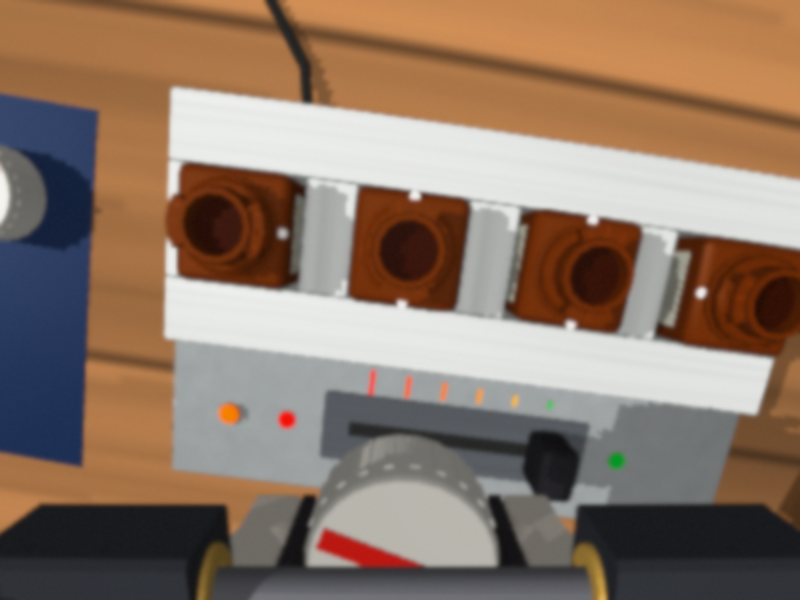

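The crop shows jar 2's mouth at crop (410,250), which is (285,125). Its white dots are at crop (415,196) and (402,304). The held cap's bar is visible, and the slider sits beside the green dot.

```bash
cat >> h.py <<'E'
def jars(c,im):
    "white shoulder dots (z .073) and dark mouths (rim z .099) -> world"
    hsv=cv2.cvtColor(im,cv2.COLOR_BGR2HSV);v=im.max(2)
    am=((hsv[...,0]<14)|(hsv[...,0]>174))&(hsv[...,1]>120)&(v<175)
    for q in blobs(cv2.morphologyEx(am.astype(np.uint8),2,np.ones((3,3))),1200):
        x,y,w,h,a=q[1]
        if max(w,h)>110 or y+h>235: continue
        hull=np.zeros(am.shape,np.uint8);cv2.fillConvexPoly(hull,cv2.convexHull(np.argwhere(q[2])[:,::-1].astype(np.int32)),1)
        hd=cv2.dilate(hull,np.ones((3,3)))
        dots=sorted(blobs((hd>0)&(hsv[...,1]<110)&(v>120),2),key=lambda d:-d[1][4])
        hole=max(blobs((hull>0)&(v<66),60),key=lambda d:d[1][4],default=None)
        print('jar box',x,y,w,h)
        if hole: 
            ct=max(cv2.findContours(hole[2].astype(np.uint8),0,1)[0],key=cv2.contourArea);e=cv2.fitEllipse(ct)
            print('  mouth',np.round(e[0],1),np.round(e[1],1),(plane(c,[e[0]],.099)[0]*1000).round(1))
        for d in dots[:4]: print('  dot',d[0].round(1),d[1][4],(plane(c,[d[0]],.073)[0]*1000).round(1))
E
python3 - <<'E'
from h import *
im=cv2.imread('pics/w5.png');c=cam('wrist');jars(c,im)
E
```

```text
jar box 161 82 70 62
  mouth [185.9 112. ] [26.4 29.1] [570.3 128.   99. ]
  dot [166.8 127.6] 70 [553.8 152.2  73. ]
  dot [167.4  92. ] 66 [584.5 153.5  73. ]
  dot [197.6  83.4] 48 [595.6 127.4  73. ]
  dot [198.4 142. ] 42 [545.2 122.5  73. ]
jar box 255 94 59 61
  mouth [283.7 124.9] [26.9 28.3] [572.4  47.5  99. ]
  dot [288.6  96.6] 79 [596.8  46.7  73. ]
  dot [275.5 151.4] 61 [547.6  50.9  73. ]
  dot [257.2 105.8] 27 [584.8  73.1  73. ]
  dot [299.5 155. ] 12 [547.7  28.4  73. ]
jar box 334 106 66 60
  mouth [377.7 137.2] [22.9 28.6] [575.1 -31.5  99. ]
  dot [340.3 119.8] 45 [584.6  -2.5  73. ]
  dot [364.4 162. ] 40 [551.  -32.8  73. ]
  dot [375.6 109.5] 39 [598.5 -32.1  73. ]
  dot [395.9 140.3] 30 [575.1 -57.2  73. ]
jar box 409 119 86 60
  mouth [468.3 150.9] [18.6 29.3] [ 576.8 -111.5   99. ]
  dot [418.8 141.9] 154 [577.2 -78.7  73. ]
  dot [464.1 121.5] 79 [ 602.  -115.4   73. ]
  dot [430.  145.9] 40 [575.4 -90.3  73. ]
  dot [453.2 176.8] 37 [ 551.  -121.2   73. ]
```

```bash
python3 -c "
from h import *
print(go(.5734,.047,.094,8.9))"
```

```text
(array([ 75.5,   2.6, 100.8]), array([-0., -0., -0.]))
```

>>> apply_moves --deltas '[{"fingers":45,"delta_pos":[40,2,0],"angular":[0,0,0]},{"fingers":45,"delta_pos":[75.5,2.6,20],"angular":[0,0,0]},{"fingers":45,"delta_pos":[75.5,2.6,50],"angular":[0,0,0]},{"fingers":45,"delta_pos":[75.5,2.6,80],"angular":[0,0,0]},{"fingers":45,"delta_pos":[75.5,2.6,95],"angular":[0,0,0]},{"fingers":45,"delta_pos":[75.5,2.6,101],"angular":[0,0,0]},{"fingers":45,"delta_pos":[75.5,2.6,101],"angular":[0,0,0]},{"fingers":45,"delta_pos":[75.5,2.6,101],"angular":[0,0,0]}]'

```text
clock: 12.6
tool_pos: [0.5742, 0.0469, 0.0947]
orientation: [-180.0, -0.1, 8.9]
force: [0.1, -0.3, -0.4]
opening: 0.0485
gripper_force: 30.0
```

>>> apply_moves --deltas '[{"fingers":45,"delta_pos":[0,0,1.5],"angular":[0,0,0]},{"fingers":45,"delta_pos":[0,0,3],"angular":[0,0,0]},{"fingers":45,"delta_pos":[0,0,5],"angular":[0,0,0]},{"fingers":45,"delta_pos":[0,0,5],"angular":[0,0,0]},{"fingers":45,"delta_pos":[0,0,5],"angular":[0,0,0]}]'

```text
clock: 13.1
tool_pos: [0.5743, 0.0464, 0.0895]
orientation: [-180.0, -0.1, 8.8]
force: [-0.4, 1.5, 4.7]
opening: 0.0488
gripper_force: 30.0
```

>>> apply_moves --deltas '[{"fingers":45,"delta_pos":[0,0,1.5],"angular":[0,0,0]},{"fingers":45,"delta_pos":[0,0,3],"angular":[0,0,0]},{"fingers":45,"delta_pos":[0,0,4.5],"angular":[0,0,0]},{"fingers":45,"delta_pos":[0,0,4.5],"angular":[0,0,0]},{"fingers":45,"delta_pos":[0,0,4.5],"angular":[0,0,0]}]'

```text
clock: 13.6
tool_pos: [0.5745, 0.0464, 0.0856]
orientation: [-180.0, -0.1, 8.8]
force: [-1.1, 2.1, 11.2]
opening: 0.0486
gripper_force: 30.0
```

>>> apply_moves --deltas '[{"fingers":45,"delta_pos":[0,0,1],"angular":[0,0,0]},{"fingers":45,"delta_pos":[0,0,1],"angular":[0,0,8]},{"fingers":45,"delta_pos":[0,0,1],"angular":[0,0,16]},{"fingers":45,"delta_pos":[0,0,1],"angular":[0,0,24]},{"fingers":45,"delta_pos":[0,0,1],"angular":[0,0,32]},{"fingers":45,"delta_pos":[0,0,1],"angular":[0,0,40]},{"fingers":45,"delta_pos":[0,0,1],"angular":[0,0,48]},{"fingers":45,"delta_pos":[0,0,1],"angular":[0,0,56]},{"fingers":45,"delta_pos":[0,0,1],"angular":[0,0,62]},{"fingers":45,"delta_pos":[0,0,1],"angular":[0,0,67]}]'

```text
clock: 14.6
tool_pos: [0.5749, 0.0459, 0.0852]
orientation: [-179.9, -0.1, -58.4]
force: [-2.5, -0.5, 13.4]
opening: 0.049
gripper_force: 30.0
```

>>> apply_moves --deltas '[{"fingers":45,"delta_pos":[0,0,0],"angular":[0,0,4]},{"fingers":45,"delta_pos":[0,0,0],"angular":[0,0,7]},{"fingers":45,"delta_pos":[0,0,0],"angular":[0,0,9]},{"fingers":45,"delta_pos":[0,0,0],"angular":[0,0,9]}]'

```text
clock: 15.0
tool_pos: [0.5749, 0.0458, 0.0852]
orientation: [-179.9, -0.1, -67.2]
force: [-2.2, -1.4, 12.6]
opening: 0.049
gripper_force: 30.0
```

```bash
python3 -c "
from h import *
o=ctrl.get_obs();print(o['moment'],o['force'])"
```

```text
[-0.45271343  0.70691492 -0.00602937] [-2.16920995 -1.37628181 12.59486486]
```

>>> apply_moves --deltas '[{"fingers":45,"delta_pos":[0,0,0],"angular":[0,0,2]},{"fingers":45,"delta_pos":[0,0,0],"angular":[0,0,4]},{"fingers":45,"delta_pos":[0,0,0],"angular":[0,0,6]},{"fingers":45,"delta_pos":[0,0,0],"angular":[0,0,6]}]'

```text
clock: 15.4
tool_pos: [0.5749, 0.0458, 0.0852]
orientation: [-179.9, -0.1, -73.2]
force: [-1.5, -0.7, 12.6]
opening: 0.0489
gripper_force: 30.0
```

```bash
python3 -c "
from h import *
o=ctrl.get_obs();print(o['moment'],o['force'])"
```

```text
[-0.45162131  0.67841114  0.03925951] [-1.50656946 -0.68847569 12.59818345]
```

>>> apply_moves --deltas '[{"fingers":62,"delta_pos":[0,0,0],"angular":[0,0,0]},{"fingers":62,"delta_pos":[0,0,0],"angular":[0,0,0]},{"fingers":62,"delta_pos":[0,0,-35],"angular":[0,0,0]},{"fingers":62,"delta_pos":[-35,0,-80],"angular":[0,0,0]},{"fingers":62,"delta_pos":[-75,0,-116],"angular":[0,0,0]},{"fingers":62,"delta_pos":[-75,0,-116],"angular":[0,0,0]},{"fingers":62,"delta_pos":[-75,0,-116],"angular":[0,0,0]}]'

```text
clock: 16.1
tool_pos: [0.552, 0.1193, 0.2005]
orientation: [-179.9, 0.0, -73.1]
force: [-0.2, 0.1, -0.1]
opening: 0.062
gripper_force: 0.0
```

```bash
python3 - <<'E'
from h import *
c,im=snap('wrist','w6.png');print(ctrl.get_obs()['tool_pos']);bars(c,im,.1145);bars(c,im,.118);jars(c,im)
cv2.imwrite('pics/c6.png',cv2.resize(im[:300,80:480],None,fx=2,fy=2))
E
```

```text
[0.55147686 0.11822292 0.19896647]
[280. 123.] 573.5 46.0 ang -5.5
[280. 123.] 573.5 46.0 ang -5.5
jar box 0 0 61 66
  mouth [29.7 31.3] [27.9 72.8] [788.1  34.2  99. ]
jar box 273 0 68 75
  mouth [308.7  21.6] [30.8 34.1] [574.8 -33.3  99. ]
  dot [332.7  40.1] 39 [550.6 -33.5  73. ]
  dot [279.1  22.6] 27 [598.8 -32.9  73. ]
  dot [316.   1.] 7 [574.  -57.8  73. ]
  dot [339.5  23.5] 6 [549.3 -47.5  73. ]
jar box 232 170 58 65
  mouth [257.7 212.7] [23.  24.9] [570.3 127.3  99. ]
  dot [237.7 222.6] 58 [586.7 151.6  73. ]
  dot [267.8 232. ] 48 [554.6 152.4  73. ]
  dot [283.8 213.4] 40 [544.8 128.6  73. ]
  dot [235.5 195.5] 16 [595.8 124.9  73. ]
```

View pics/c6.png

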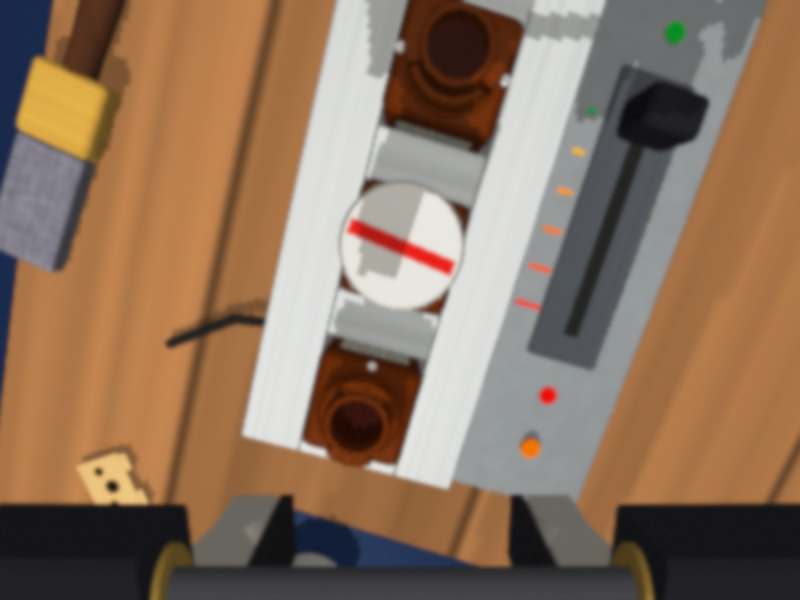

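The cap is on jar 2 with its bar at -5.5°, close to the jar's x. The slider is still at the green end. I regrip and lift to test the lock.

>>> apply_moves --deltas '[{"fingers":62,"delta_pos":[75,0,30],"angular":[0,0,0]},{"fingers":62,"delta_pos":[75,0,70],"angular":[0,0,0]},{"fingers":62,"delta_pos":[75,0,100],"angular":[0,0,0]},{"fingers":62,"delta_pos":[75,0,114],"angular":[0,0,0]},{"fingers":45,"delta_pos":[75,0,114],"angular":[0,0,0]},{"fingers":45,"delta_pos":[75,0,114],"angular":[0,0,0]},{"fingers":45,"delta_pos":[75,0,114],"angular":[0,0,0]},{"fingers":45,"delta_pos":[75,0,114],"angular":[0,0,0]},{"fingers":45,"delta_pos":[75,0,114],"angular":[0,0,4]},{"fingers":45,"delta_pos":[75,0,114],"angular":[0,0,4]}]'

```text
clock: 17.15
tool_pos: [0.5737, 0.0463, 0.086]
orientation: [-179.9, 0.0, -77.2]
force: [0.7, -1.1, -2.0]
opening: 0.0487
gripper_force: 30.0
```

```bash
python3 -c "
from h import *
o=ctrl.get_obs();print(o['moment'],o['force'],o['orientation'])"
```

```text
[-0.32499807  0.0457905   0.00650907] [ 0.7437681  -1.13809173 -2.0476695 ] [-1.79947709e+02  7.23792003e-03 -7.72206046e+01]
```

>>> apply_moves --deltas '[{"fingers":45,"delta_pos":[0,0,0],"angular":[0,0,-4]},{"fingers":45,"delta_pos":[0,0,-10],"angular":[0,0,-4]},{"fingers":45,"delta_pos":[0,0,-25],"angular":[0,0,-4]},{"fingers":45,"delta_pos":[0,0,-40],"angular":[0,0,-4]},{"fingers":45,"delta_pos":[0,0,-40],"angular":[0,0,-4]},{"fingers":45,"delta_pos":[0,0,-40],"angular":[0,0,-4]}]'

```text
clock: 17.75
tool_pos: [0.5737, 0.0464, 0.1259]
orientation: [-179.9, 0.0, -73.2]
force: [0.1, 0.2, -3.5]
opening: 0.0487
gripper_force: 30.0
```

```bash
python3 - <<'E'
from h import *
o=ctrl.get_obs();print(o['moment'],o['force'],o['orientation'])
im=ctrl.snapshot('scene')[:,:,::-1];cv2.imwrite('pics/s7.png',cv2.resize(im[130:290,180:360],None,fx=4,fy=4,interpolation=2)[:600])
E
```

```text
[-0.04123954  0.18595792 -0.02071709] [ 0.08639963  0.20294387 -3.49920444] [-1.79926548e+02  2.61755813e-02 -7.32049691e+01]
```

View pics/s7.png

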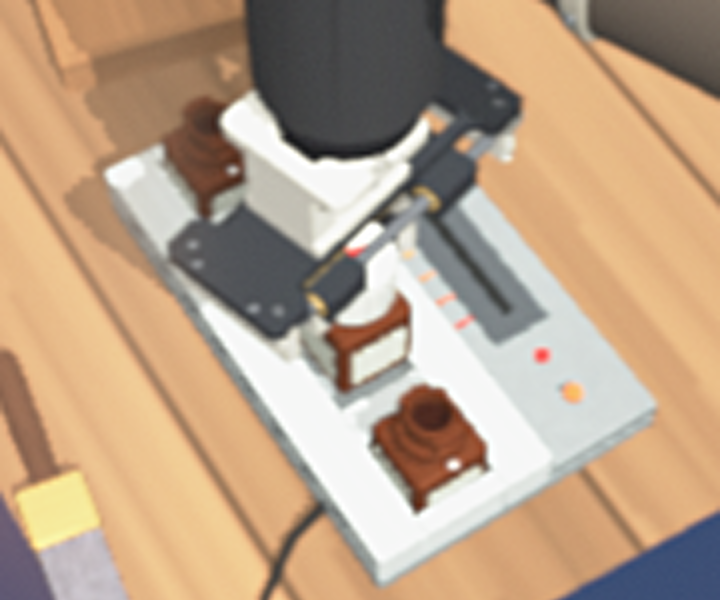

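The jar comes up with the cap at about 3 N, so it is locked. Next is the tray.

```bash
python3 -c "
from h import *
print(go(.538,-.378,.2,-78))"
```

```text
(array([395.8, 156.3, -74.9]), array([0. , 0. , 4.8]))
```

>>> apply_moves --deltas '[{"fingers":45,"delta_pos":[0,0,-40],"angular":[0,0,0]},{"fingers":45,"delta_pos":[0,0,-75],"angular":[0,0,0]},{"fingers":45,"delta_pos":[0,0,-75],"angular":[0,0,0]},{"fingers":45,"delta_pos":[396,156,-75],"angular":[0,0,5]},{"fingers":45,"delta_pos":[396,156,-75],"angular":[0,0,5]},{"fingers":45,"delta_pos":[396,156,-75],"angular":[0,0,5]},{"fingers":45,"delta_pos":[396,156,-75],"angular":[0,0,5]},{"fingers":45,"delta_pos":[396,156,-75],"angular":[0,0,5]},{"fingers":45,"delta_pos":[396,156,-75],"angular":[0,0,5]},{"fingers":45,"delta_pos":[396,156,-75],"angular":[0,0,5]}]'

```text
clock: 18.8
tool_pos: [0.5441, -0.3044, 0.1989]
orientation: [179.9, 0.1, -78.2]
force: [0.8, -0.2, -2.0]
opening: 0.0491
gripper_force: 30.0
```

>>> apply_moves --deltas '[{"fingers":45,"delta_pos":[0,0,0],"angular":[0,0,0]},{"fingers":45,"delta_pos":[0,0,0],"angular":[0,0,0]}]'

```text
clock: 19.0
tool_pos: [0.5438, -0.3039, 0.1983]
orientation: [179.9, 0.1, -78.4]
force: [0.1, 0.1, -3.0]
opening: 0.0489
gripper_force: 30.0
```

```bash
python3 - <<'E'
from h import *
print(ctrl.get_obs()['tool_pos'],go(.538,-.378,.082,-78))
E
```

```text
[ 0.54377667 -0.30392419  0.1983155 ] (array([ 71.6,  20.3, 116.3]), array([ 0.1,  0.1, -0.4]))
```

>>> apply_moves --deltas '[{"fingers":45,"delta_pos":[45,12,0],"angular":[0,0,0]},{"fingers":45,"delta_pos":[72,20,10],"angular":[0,0,0]},{"fingers":45,"delta_pos":[72,20,45],"angular":[0,0,0]},{"fingers":45,"delta_pos":[72,20,80],"angular":[0,0,0]},{"fingers":45,"delta_pos":[72,20,105],"angular":[0,0,0]},{"fingers":45,"delta_pos":[72,20,115],"angular":[0,0,0]},{"fingers":45,"delta_pos":[72,20,118],"angular":[0,0,0]},{"fingers":45,"delta_pos":[72,20,118],"angular":[0,0,0]}]'

```text
clock: 19.8
tool_pos: [0.541, -0.3769, 0.0829]
orientation: [-180.0, -0.0, -78.1]
force: [0.4, -1.0, -1.9]
opening: 0.0488
gripper_force: 30.0
```

>>> apply_moves --deltas '[{"fingers":45,"delta_pos":[0,0,2],"angular":[0,0,0]},{"fingers":45,"delta_pos":[0,0,4],"angular":[0,0,0]},{"fingers":45,"delta_pos":[0,0,4],"angular":[0,0,0]}]'

```text
clock: 20.1
tool_pos: [0.5405, -0.3773, 0.079]
orientation: [-179.9, -0.0, -78.2]
force: [-0.0, 0.1, -2.5]
opening: 0.049
gripper_force: 30.0
```

>>> apply_moves --deltas '[{"fingers":62,"delta_pos":[0,0,0],"angular":[0,0,0]},{"fingers":62,"delta_pos":[0,0,0],"angular":[0,0,0]},{"fingers":62,"delta_pos":[0,0,-35],"angular":[0,0,0]},{"fingers":62,"delta_pos":[-35,0,-80],"angular":[0,0,0]},{"fingers":62,"delta_pos":[-75,0,-116],"angular":[0,0,0]},{"fingers":62,"delta_pos":[-75,0,-130],"angular":[0,0,0]},{"fingers":62,"delta_pos":[-75,0,-130],"angular":[0,0,0]}]'

```text
clock: 20.8
tool_pos: [0.5268, -0.3035, 0.2135]
orientation: [-179.6, -0.2, -78.1]
force: [1.1, 0.7, -0.3]
opening: 0.0618
gripper_force: 0.0
```

```bash
python3 - <<'E'
from h import *
c,im=snap('wrist','w8.png');print(ctrl.get_obs()['tool_pos']);bars(c,im,.1075)
cv2.imwrite('pics/c8.png',cv2.resize(im[:300,80:480],None,fx=2,fy=2))
# hover for next cap C4 view: target at tool x=75, yaw 1.8
import math
print(go(.4635-.075,.370,.127,-88))
print(go(.4635-.075,.370,.2,1.8))
E
```

```text
[ 0.52606936 -0.30361932  0.21123476]
[282. 126.] 540.5 -376.4 ang -10.3
(array([-687.7,   -3.8,   82.6]), array([-0.3, -0.1,  9.9]))
(array([-687.5,   -4.2,    9.6]), array([ -0.1,  -0.3, -79.9]))
```

View pics/c8.png

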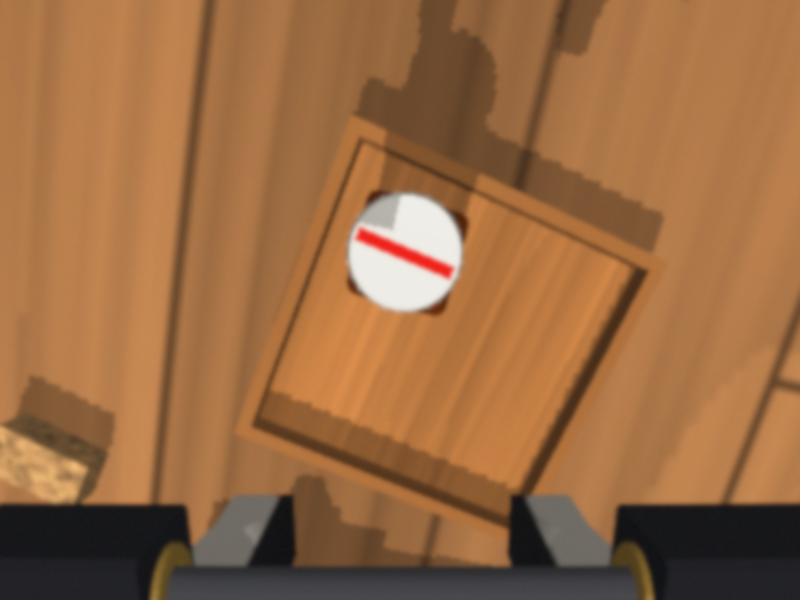

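The closed jar stands upright in the tray at the intended slot. The bar looks a few degrees clockwise of the jar's sides, so I measure that angle.

```bash
python3 - <<'E'
from h import *
im=cv2.imread('pics/w8.png');c=cam('wrist')
hsv=cv2.cvtColor(im,cv2.COLOR_BGR2HSV)
sub=im[85:165,245:325]
am=(im[...,2]<125)&(hsv[...,0]<14)&(hsv[...,1]>150)
m=np.zeros(am.shape,bool);m[85:165,245:325]=True
pts=[]
for q in blobs(am&m,12):
    print(q[0].round(1),q[1]);P=plane(c,np.argwhere(q[2])[:,::-1].astype(float),.066)[:,:2]*1000;pts.append(P)
cv2.imwrite('pics/c9.png',cv2.resize(sub,None,fx=7,fy=7,interpolation=2))
E
```

```text
[267.1  97.1] [263  95  11   7  26]
[310.1 109.4] [305 104   9  14  48]
[255.3 142.5] [254 139   4   7  14]
[298.6 153.7] [293 149  11   8  33]
```

View pics/c9.png

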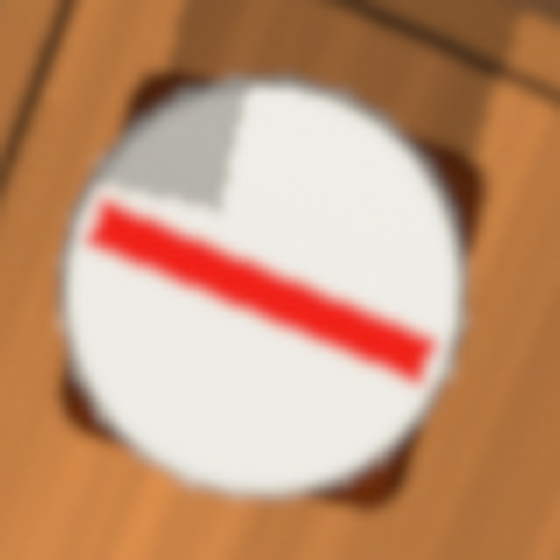

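```bash
cat >> h.py <<'E'
def jarang(c,im,xy,zs,zt):
    "angle of jar corners seen round the cap at world xy; zs shoulder, zt cap top heights"
    u=proj(c,[[xy[0],xy[1],zt]])[0].astype(int);h=42
    y0,x0=max(u[1]-h,0),max(u[0]-h,0);s=cv2.resize(im[y0:u[1]+h,x0:u[0]+h],None,fx=4,fy=4,interpolation=2)
    hs=cv2.cvtColor(s,cv2.COLOR_BGR2HSV);m=(s[...,2]<118)&(hs[...,1]>165)&(hs[...,0]<13)
    B=[b for b in blobs(m,100) if np.hypot(*(b[0]/4+[x0,y0]-u))<40]
    P=np.vstack([plane(c,np.argwhere(b[2])[:,::-1]/4.+[x0-.375,y0-.375],zs)[:,:2]*1000 for b in B]).astype(np.float32)
    r=cv2.minAreaRect(P);print(len(B),'jar rect',np.round(r[0],1),np.round(r[1],1),'ang',round((r[2]+45)%90-45,1))
E
python3 - <<'E'
from h import *
im=cv2.imread('pics/w8.png');c=cam('wrist');bars(c,im,.1075);jarang(c,im,(.5405,-.3764),.066,.1075)
E
```

```text
[282. 126.] 539.4 -376.4 ang -10.4
4 jar rect [ 538.1 -376.2] [49.8 49.8] ang -2.9
```

The bar sits about 7.5° past the jar's x, which is too near the 8° limit. I regrip, press lightly and turn it back.

>>> apply_moves --deltas '[{"fingers":62,"delta_pos":[75,0,30],"angular":[0,0,0]},{"fingers":62,"delta_pos":[75,0,70],"angular":[0,0,0]},{"fingers":62,"delta_pos":[75,0,110],"angular":[0,0,0]},{"fingers":62,"delta_pos":[75,0,130],"angular":[0,0,0]},{"fingers":45,"delta_pos":[75,0,130],"angular":[0,0,0]},{"fingers":45,"delta_pos":[75,0,130],"angular":[0,0,0]},{"fingers":45,"delta_pos":[75,0,130],"angular":[0,0,0]},{"fingers":45,"delta_pos":[75,0,132],"angular":[0,0,0]},{"fingers":45,"delta_pos":[75,0,134],"angular":[0,0,0]},{"fingers":45,"delta_pos":[75,0,134],"angular":[0,0,0]}]'

```text
clock: 21.85
tool_pos: [0.5422, -0.3777, 0.0768]
orientation: [-179.8, -0.2, -78.1]
force: [0.9, 2.7, 5.1]
opening: 0.0488
gripper_force: 30.0
```

>>> apply_moves --deltas '[{"fingers":45,"delta_pos":[0,0,0],"angular":[0,0,-3]},{"fingers":45,"delta_pos":[0,0,0],"angular":[0,0,-6]},{"fingers":45,"delta_pos":[0,0,0],"angular":[0,0,-8]},{"fingers":45,"delta_pos":[0,0,0],"angular":[0,0,-8]}]'

```text
clock: 22.25
tool_pos: [0.5421, -0.3778, 0.077]
orientation: [-179.8, -0.2, -70.1]
force: [-0.0, 1.5, 6.2]
opening: 0.0493
gripper_force: 30.0
```

>>> apply_moves --deltas '[{"fingers":62,"delta_pos":[0,0,0],"angular":[0,0,0]},{"fingers":62,"delta_pos":[0,0,0],"angular":[0,0,0]},{"fingers":62,"delta_pos":[0,0,-35],"angular":[0,0,0]},{"fingers":62,"delta_pos":[-35,0,-80],"angular":[0,0,0]},{"fingers":62,"delta_pos":[-75,0,-116],"angular":[0,0,0]},{"fingers":62,"delta_pos":[-75,0,-134],"angular":[0,0,0]},{"fingers":62,"delta_pos":[-75,0,-134],"angular":[0,0,0]}]'

```text
clock: 22.95
tool_pos: [0.5164, -0.3063, 0.2135]
orientation: [-179.6, -0.3, -70.1]
force: [0.8, 0.6, 0.1]
opening: 0.0621
gripper_force: 0.0
```

```bash
python3 - <<'E'
from h import *
c,im=snap('wrist','w9.png');b=bars(c,im,.1075);jarang(c,im,(b[0][1],b[0][2]),.066,.1075)
E
```

```text
[281. 126.] 540.7 -376.3 ang -2.3
4 jar rect [ 540.1 -375.9] [50.4 50.4] ang -3.0
```

Now 0.7° relative. On to the next cap, C4, for jar 3.

```bash
python3 -c "
from h import *
print(go(.3885,.370,.127,1.8))"
```

```text
(array([-679.5, -110.1,   82.7]), array([ -0.1,  -0.3, -71.9]))
```

>>> apply_moves --deltas '[{"fingers":66,"delta_pos":[-680,-110,0],"angular":[0,0,-72]},{"fingers":66,"delta_pos":[-680,-110,0],"angular":[0,0,-72]},{"fingers":66,"delta_pos":[-680,-110,0],"angular":[0,0,-72]},{"fingers":66,"delta_pos":[-680,-110,0],"angular":[0,0,-72]},{"fingers":66,"delta_pos":[-680,-110,0],"angular":[0,0,-72]},{"fingers":66,"delta_pos":[-680,-110,0],"angular":[0,0,-72]},{"fingers":66,"delta_pos":[-680,-110,0],"angular":[0,0,-72]},{"fingers":66,"delta_pos":[-680,-110,0],"angular":[0,0,-72]},{"fingers":66,"delta_pos":[-680,-110,0],"angular":[0,0,-72]},{"fingers":66,"delta_pos":[-680,-110,0],"angular":[0,0,-72]}]'

```text
clock: 24.0
tool_pos: [0.4216, 0.1862, 0.2078]
orientation: [180.0, 0.0, 1.9]
force: [1.5, 0.3, 0.8]
opening: 0.0663
gripper_force: 0.0
```

```bash
python3 -c "
from h import *
print(ctrl.get_obs()['tool_pos'],go(.3885,.370,.127,1.8))"
```

```text
[0.42160145 0.18623322 0.20778104] (array([ -26.8, -184.8,   80.7]), array([0. , 0. , 0.1]))
```

>>> apply_moves --deltas '[{"fingers":66,"delta_pos":[-27,-185,40],"angular":[0,0,0]},{"fingers":66,"delta_pos":[-27,-185,40],"angular":[0,0,0]},{"fingers":66,"delta_pos":[-27,-185,60],"angular":[0,0,0]},{"fingers":66,"delta_pos":[-27,-185,81],"angular":[0,0,0]},{"fingers":66,"delta_pos":[-27,-185,81],"angular":[0,0,0]},{"fingers":66,"delta_pos":[-27,-185,81],"angular":[0,0,0]},{"fingers":66,"delta_pos":[-27,-185,81],"angular":[0,0,0]},{"fingers":66,"delta_pos":[-27,-185,81],"angular":[0,0,0]}]'

```text
clock: 24.8
tool_pos: [0.3904, 0.368, 0.1283]
orientation: [-179.9, -0.0, 1.8]
force: [0.6, 0.6, -0.3]
opening: 0.0656
gripper_force: 0.0
```

```bash
python3 - <<'E'
from h import *
c,im=snap('wrist','w10.png');o=ctrl.get_obs();print(o['tool_pos'],o['orientation'])
for q in bars(c,im): print('  tool move',((np.linalg.inv(toolT())@[q[1],q[2],.007,1])*1000+[.9,.7,0,0]).round(1)[:3])
E
```

```text
[0.39041849 0.36816341 0.12852671] [-1.79907780e+02 -5.46676691e-02  1.74630187e+00]
[133.  57.] 513.8 488.4 ang -67.1
[282. 127.] 463.5 369.3 ang 67.2
  tool move [ 127.8 -115.5  121.8]
  tool move [ 73.9   2.  121.6]
```

>>> apply_moves --deltas '[{"fingers":66,"delta_pos":[73.8,1.5,10],"angular":[0,0,0]},{"fingers":66,"delta_pos":[73.8,1.5,40],"angular":[0,0,0]},{"fingers":66,"delta_pos":[73.8,1.5,80],"angular":[0,0,0]},{"fingers":66,"delta_pos":[73.8,1.5,121],"angular":[0,0,0]},{"fingers":66,"delta_pos":[73.8,1.5,121],"angular":[0,0,0]},{"fingers":45,"delta_pos":[73.8,1.5,121],"angular":[0,0,0]},{"fingers":45,"delta_pos":[73.8,1.5,121],"angular":[0,0,0]},{"fingers":45,"delta_pos":[73.8,1.5,121],"angular":[0,0,0]},{"fingers":45,"delta_pos":[73.8,1.5,121],"angular":[0,0,0]}]'

```text
clock: 25.75
tool_pos: [0.4643, 0.3705, 0.0088]
orientation: [-179.9, -0.1, 1.9]
force: [-1.0, -2.1, 8.3]
opening: 0.0489
gripper_force: 30.0
```

>>> apply_moves --deltas '[{"fingers":45,"delta_pos":[0,0,-40],"angular":[0,0,0]},{"fingers":45,"delta_pos":[0,0,-90],"angular":[0,0,0]},{"fingers":45,"delta_pos":[0,0,-140],"angular":[0,0,0]},{"fingers":45,"delta_pos":[0,0,-187],"angular":[0,0,0]},{"fingers":45,"delta_pos":[0,0,-187],"angular":[0,0,0]}]'

```text
clock: 26.25
tool_pos: [0.4661, 0.3725, 0.2024]
orientation: [-179.4, -0.6, 1.9]
force: [0.6, 1.1, -1.4]
opening: 0.0485
gripper_force: 30.0
```

```bash
python3 -c "
from h import *
import numpy as np
y=1.8+(1.55+75-67.2); a=np.radians(y);print(y)
print(go(.576-.075*np.cos(a),-.032-.075*np.sin(a),.195,y))"
```

```text
11.149999999999995
(array([ 22.3, 420. ,   3.3]), array([-0.5, -0.6, -9.3]))
```

>>> apply_moves --deltas '[{"fingers":45,"delta_pos":[22,421,5],"angular":[0,0,-9.3]},{"fingers":45,"delta_pos":[22,421,5],"angular":[0,0,-9.3]},{"fingers":45,"delta_pos":[22,421,5],"angular":[0,0,-9.3]},{"fingers":45,"delta_pos":[22,421,5],"angular":[0,0,-9.3]},{"fingers":45,"delta_pos":[22,421,5],"angular":[0,0,-9.3]},{"fingers":45,"delta_pos":[22,421,5],"angular":[0,0,-9.3]},{"fingers":45,"delta_pos":[22,421,5],"angular":[0,0,-9.3]},{"fingers":45,"delta_pos":[22,421,5],"angular":[0,0,-9.3]},{"fingers":45,"delta_pos":[22,421,5],"angular":[0,0,-9.3]},{"fingers":45,"delta_pos":[22,421,5],"angular":[0,0,-9.3]}]'

```text
clock: 27.25
tool_pos: [0.4985, -0.053, 0.1889]
orientation: [-180.0, -0.1, 10.9]
force: [0.2, 0.4, -0.0]
opening: 0.049
gripper_force: 30.0
```

>>> apply_moves --deltas '[{"fingers":45,"delta_pos":[0,0,0],"angular":[0,0,0]},{"fingers":45,"delta_pos":[0,0,0],"angular":[0,0,0]}]'

```text
clock: 27.45
tool_pos: [0.4989, -0.0499, 0.1887]
orientation: [-180.0, -0.0, 11.2]
force: [-0.1, -0.2, 0.2]
opening: 0.049
gripper_force: 30.0
```

```bash
cat >> h.py <<'E'
def report():
    c,im=snap('wrist','w_%.1f.png'%ctrl.get_obs()['clock']);o=ctrl.get_obs();print(o['tool_pos'].round(4),o['orientation'].round(1))
    return c,im
def tomove(x,y,z):
    "tool-frame shift (mm) with wrist-camera bias added"
    return ((np.linalg.inv(toolT())@[x,y,z,1])*1000+[.9,.7,0,0]).round(1)[:3]
E
python3 - <<'E'
from h import *
c,im=report();jars(c,im)
E
```

```text
[ 0.4989 -0.0496  0.1887] [-180.    -0.    11.2]
jar box 55 58 89 66
  mouth [77.2 87.3] [23.5 31.6] [570.5 129.2  99. ]
  dot [ 89.  119.1] 29 [544.8 134.9  73. ]
  dot [102.   60.5] 25 [595.6 125.3  73. ]
  dot [124.  95.] 21 [570.9 104.4  73. ]
  dot [120.5  63.4] 10 [596.1 109.1  73. ]
jar box 249 89 62 64
  mouth [278.5 120.7] [28.1 29.6] [574.9 -32.6  99. ]
  dot [287.   92.6] 63 [599.3 -35.   73. ]
  dot [251.1 113.3] 54 [576.5  -7.5  73. ]
  dot [274.5 148.5] 38 [550.5 -33.5  73. ]
  dot [267.5  88. ] 4 [599.7 -17.9  73. ]
jar box 330 106 74 63
  mouth [375.8 139.1] [24.7 29.7] [ 576.4 -113.    99. ]
  dot [399.8 124.1] 53 [ 593.6 -138.7   73. ]
  dot [337.9 120.8] 43 [585.2 -83.8  73. ]
  dot [342.4 133.5] 40 [575.3 -90.4  73. ]
  dot [391.1 160.4] 39 [ 561.1 -140.4   73. ]
```

```bash
python3 -c "
from h import *
print(go(.5761,-.0338,.0945,11.2))"
```

```text
(array([78.7, -0.6, 94.2]), array([-0., -0., -0.]))
```

>>> apply_moves --deltas '[{"fingers":45,"delta_pos":[40,-0.6,0],"angular":[0,0,0]},{"fingers":45,"delta_pos":[78.7,-0.6,20],"angular":[0,0,0]},{"fingers":45,"delta_pos":[78.7,-0.6,50],"angular":[0,0,0]},{"fingers":45,"delta_pos":[78.7,-0.6,80],"angular":[0,0,0]},{"fingers":45,"delta_pos":[78.7,-0.6,90],"angular":[0,0,0]},{"fingers":45,"delta_pos":[78.7,-0.6,94],"angular":[0,0,0]},{"fingers":45,"delta_pos":[78.7,-0.6,96],"angular":[0,0,0]},{"fingers":45,"delta_pos":[78.7,-0.6,99],"angular":[0,0,0]},{"fingers":45,"delta_pos":[78.7,-0.6,99],"angular":[0,0,0]}]'

```text
clock: 28.4
tool_pos: [0.577, -0.0343, 0.0907]
orientation: [-180.0, -0.2, 11.1]
force: [-1.4, 1.8, 2.5]
opening: 0.0488
gripper_force: 30.0
```

>>> apply_moves --deltas '[{"fingers":45,"delta_pos":[0,0,1.5],"angular":[0,0,0]},{"fingers":45,"delta_pos":[0,0,3],"angular":[0,0,0]},{"fingers":45,"delta_pos":[0,0,5],"angular":[0,0,0]},{"fingers":45,"delta_pos":[0,0,5],"angular":[0,0,0]},{"fingers":45,"delta_pos":[0,0,5],"angular":[0,0,0]}]'

```text
clock: 28.9
tool_pos: [0.5771, -0.0344, 0.0862]
orientation: [-180.0, -0.2, 11.1]
force: [-3.7, 3.0, 9.9]
opening: 0.0487
gripper_force: 30.0
```

>>> apply_moves --deltas '[{"fingers":45,"delta_pos":[0,0,1.3],"angular":[0,0,0]},{"fingers":45,"delta_pos":[0,0,1.3],"angular":[0,0,8]},{"fingers":45,"delta_pos":[0,0,1.3],"angular":[0,0,16]},{"fingers":45,"delta_pos":[0,0,1.3],"angular":[0,0,24]},{"fingers":45,"delta_pos":[0,0,1.3],"angular":[0,0,32]},{"fingers":45,"delta_pos":[0,0,1.3],"angular":[0,0,40]},{"fingers":45,"delta_pos":[0,0,1.3],"angular":[0,0,48]},{"fingers":45,"delta_pos":[0,0,1.3],"angular":[0,0,56]},{"fingers":45,"delta_pos":[0,0,1.3],"angular":[0,0,62]},{"fingers":45,"delta_pos":[0,0,1.3],"angular":[0,0,67]}]'

```text
clock: 29.9
tool_pos: [0.5771, -0.0345, 0.0857]
orientation: [-179.8, -0.1, -56.1]
force: [-5.9, 2.5, 15.1]
opening: 0.0487
gripper_force: 30.0
```

>>> apply_moves --deltas '[{"fingers":45,"delta_pos":[0,0,0],"angular":[0,0,4]},{"fingers":45,"delta_pos":[0,0,0],"angular":[0,0,7]},{"fingers":45,"delta_pos":[0,0,0],"angular":[0,0,9]},{"fingers":45,"delta_pos":[0,0,0],"angular":[0,0,9]}]'

```text
clock: 30.3
tool_pos: [0.5773, -0.0345, 0.0857]
orientation: [-179.8, -0.1, -64.9]
force: [-4.1, 2.9, 15.0]
opening: 0.0489
gripper_force: 30.0
```

>>> apply_moves --deltas '[{"fingers":62,"delta_pos":[0,0,0],"angular":[0,0,0]},{"fingers":62,"delta_pos":[0,0,0],"angular":[0,0,0]},{"fingers":62,"delta_pos":[0,0,-35],"angular":[0,0,0]},{"fingers":62,"delta_pos":[-35,0,-80],"angular":[0,0,0]},{"fingers":62,"delta_pos":[-75,0,-116],"angular":[0,0,0]},{"fingers":62,"delta_pos":[-75,0,-116],"angular":[0,0,0]},{"fingers":62,"delta_pos":[-75,0,-116],"angular":[0,0,0]}]'

```text
clock: 31.0
tool_pos: [0.5446, 0.0345, 0.2009]
orientation: [-179.8, -0.0, -64.8]
force: [-0.1, -0.4, 0.1]
opening: 0.0624
gripper_force: 0.0
```

```bash
python3 - <<'E'
from h import *
c,im=report();b=bars(c,im,.1145);jarang(c,im,(b[0][1],b[0][2]),.073,.1145)
E
```

```text
[0.5441 0.0336 0.1994] [-179.9    0.   -64.8]
[281. 124.] 575.6 -34.0 ang 2.0
3 jar rect [574.7 -33.1] [48.  48.2] ang 0.4
```

>>> apply_moves --deltas '[{"fingers":62,"delta_pos":[75,0,30],"angular":[0,0,0]},{"fingers":62,"delta_pos":[75,0,70],"angular":[0,0,0]},{"fingers":62,"delta_pos":[75,0,100],"angular":[0,0,0]},{"fingers":62,"delta_pos":[75,0,115],"angular":[0,0,0]},{"fingers":45,"delta_pos":[75,0,115],"angular":[0,0,0]},{"fingers":45,"delta_pos":[75,0,115],"angular":[0,0,0]},{"fingers":45,"delta_pos":[75,0,115],"angular":[0,0,0]},{"fingers":45,"delta_pos":[75,0,105],"angular":[0,0,0]},{"fingers":45,"delta_pos":[75,0,70],"angular":[0,0,0]},{"fingers":45,"delta_pos":[75,0,35],"angular":[0,0,0]}]'

```text
clock: 32.05
tool_pos: [0.5756, -0.0346, 0.1659]
orientation: [180.0, 0.0, -64.9]
force: [1.7, 0.2, -2.2]
opening: 0.0488
gripper_force: 30.0
```

>>> apply_moves --deltas '[{"fingers":45,"delta_pos":[0,0,-35],"angular":[0,0,0]},{"fingers":45,"delta_pos":[0,0,-35],"angular":[0,0,0]}]'

```text
clock: 32.25
tool_pos: [0.5791, -0.0343, 0.2064]
orientation: [-179.4, -0.2, -64.8]
force: [0.8, 0.3, -2.7]
opening: 0.0488
gripper_force: 30.0
```

```bash
python3 -c "
from h import *
print(go(.455,-.363,.2,-68))"
```

```text
(array([244.6, 252.3,   4.6]), array([-0.6, -0.2,  3.2]))
```

>>> apply_moves --deltas '[{"fingers":45,"delta_pos":[244,252,3],"angular":[0,0,3]},{"fingers":45,"delta_pos":[244,252,3],"angular":[0,0,3]},{"fingers":45,"delta_pos":[244,252,3],"angular":[0,0,3]},{"fingers":45,"delta_pos":[244,252,3],"angular":[0,0,3]},{"fingers":45,"delta_pos":[244,252,3],"angular":[0,0,3]},{"fingers":45,"delta_pos":[244,252,3],"angular":[0,0,3]},{"fingers":45,"delta_pos":[244,252,3],"angular":[0,0,3]},{"fingers":45,"delta_pos":[244,252,3],"angular":[0,0,3]},{"fingers":45,"delta_pos":[244,252,3],"angular":[0,0,3]},{"fingers":45,"delta_pos":[244,252,3],"angular":[0,0,3]}]'

```text
clock: 33.25
tool_pos: [0.4513, -0.3622, 0.1963]
orientation: [-180.0, -0.0, -67.9]
force: [-1.2, -0.7, -3.1]
opening: 0.0486
gripper_force: 30.0
```

```bash
python3 -c "
from h import *
print(ctrl.get_obs()['tool_pos'],go(.455,-.363,.08,-68))"
```

```text
[ 0.45133901 -0.36217624  0.19633697] (array([  2.1,  -3. , 116.3]), array([-0. , -0. ,  0.1]))
```

>>> apply_moves --deltas '[{"fingers":45,"delta_pos":[2,-3,35],"angular":[0,0,0]},{"fingers":45,"delta_pos":[2,-3,70],"angular":[0,0,0]},{"fingers":45,"delta_pos":[2,-3,100],"angular":[0,0,0]},{"fingers":45,"delta_pos":[2,-3,112],"angular":[0,0,0]},{"fingers":45,"delta_pos":[2,-3,118],"angular":[0,0,0]},{"fingers":45,"delta_pos":[2,-3,118.5],"angular":[0,0,0]},{"fingers":45,"delta_pos":[2,-3,118.5],"angular":[0,0,0]}]'

```text
clock: 33.95
tool_pos: [0.4561, -0.3635, 0.079]
orientation: [-179.9, -0.1, -67.8]
force: [0.2, 0.1, -2.6]
opening: 0.0493
gripper_force: 30.0
```

>>> apply_moves --deltas '[{"fingers":60,"delta_pos":[0,0,0],"angular":[0,0,0]},{"fingers":60,"delta_pos":[0,0,0],"angular":[0,0,0]},{"fingers":60,"delta_pos":[0,0,-35],"angular":[0,0,0]},{"fingers":60,"delta_pos":[-35,0,-80],"angular":[0,0,0]},{"fingers":60,"delta_pos":[-75,0,-116],"angular":[0,0,0]},{"fingers":60,"delta_pos":[-75,0,-130],"angular":[0,0,0]},{"fingers":60,"delta_pos":[-75,0,-130],"angular":[0,0,0]}]'

```text
clock: 34.65
tool_pos: [0.4283, -0.2938, 0.2126]
orientation: [-179.6, -0.3, -67.8]
force: [0.1, -0.2, 0.2]
opening: 0.0596
gripper_force: 0.0
```

```bash
python3 - <<'E'
from h import *
c,im=report();b=bars(c,im,.1075)
for q in b:
    try: jarang(c,im,q[1:3],.066,.1075)
    except Exception as e: print(e)
print(go(.5777-.075,.356,.127,1.8))
E
```

```text
[ 0.4278 -0.2939  0.2105] [-179.7   -0.2  -67.8]
[191.  70.] 541.2 -376.3 ang -2.2
[280. 127.] 455.9 -362.3 ang -0.8
1 jar rect [ 519.5 -390. ] [ 6.4 27.8] ang 30.0
4 jar rect [ 455.4 -362.2] [50.5 50.4] ang -1.5
(array([-573.8, -314.3,   82.8]), array([ -0.1,  -0.4, -69.6]))
```

```bash
python3 -c "
from h import *
print(go(.5496,.4255,.2,-68))"
```

```text
(array([-620.2, -384.3,   10. ]), array([-0.3, -0.2,  0.2]))
```

>>> apply_moves --deltas '[{"fingers":66,"delta_pos":[-620,-384,8],"angular":[0,0,0]},{"fingers":66,"delta_pos":[-620,-384,8],"angular":[0,0,0]},{"fingers":66,"delta_pos":[-620,-384,8],"angular":[0,0,0]},{"fingers":66,"delta_pos":[-620,-384,8],"angular":[0,0,0]},{"fingers":66,"delta_pos":[-620,-384,8],"angular":[0,0,0]},{"fingers":66,"delta_pos":[-620,-384,8],"angular":[0,0,0]},{"fingers":66,"delta_pos":[-620,-384,8],"angular":[0,0,0]},{"fingers":66,"delta_pos":[-620,-384,8],"angular":[0,0,0]},{"fingers":66,"delta_pos":[-620,-384,8],"angular":[0,0,0]},{"fingers":66,"delta_pos":[-620,-384,8],"angular":[0,0,0]}]'

```text
clock: 35.7
tool_pos: [0.5107, 0.2008, 0.2013]
orientation: [180.0, -0.0, -67.9]
force: [1.7, -0.3, 0.6]
opening: 0.0661
gripper_force: 0.0
```

```bash
python3 -c "
from h import *
print(ctrl.get_obs()['tool_pos'],go(.5496,.4255,.127,-68))"
```

```text
[0.51067606 0.20080863 0.20134   ] (array([-193.5, -120.7,   74.2]), array([ 0. , -0. ,  0.1]))
```

>>> apply_moves --deltas '[{"fingers":66,"delta_pos":[-193,-121,20],"angular":[0,0,0]},{"fingers":66,"delta_pos":[-193,-121,20],"angular":[0,0,0]},{"fingers":66,"delta_pos":[-193,-121,40],"angular":[0,0,0]},{"fingers":66,"delta_pos":[-193,-121,74],"angular":[0,0,0]},{"fingers":66,"delta_pos":[-193,-121,74],"angular":[0,0,0]},{"fingers":66,"delta_pos":[-193,-121,74],"angular":[0,0,0]},{"fingers":66,"delta_pos":[-193,-121,74],"angular":[0,0,0]},{"fingers":66,"delta_pos":[-193,-121,74],"angular":[0,0,0]},{"fingers":66,"delta_pos":[-193,-121,74],"angular":[0,0,0]}]'

```text
clock: 36.6
tool_pos: [0.5505, 0.4227, 0.1292]
orientation: [-179.9, 0.0, -67.9]
force: [-0.1, 0.3, 0.5]
opening: 0.066
gripper_force: 0.0
```

```bash
python3 - <<'E'
from h import *
c,im=report()
for q in bars(c,im): print('  tool move',tomove(q[1],q[2],.007))
E
```

```text
[0.5505 0.4228 0.1294] [-179.9    0.   -67.9]
[328.  33.] 569.2 276.5 ang -52.6
[144. 116.] 684.5 388.5 ang -13.5
[279. 127.] 577.9 355.7 ang -24.6
  tool move [143.6  38.6 122.2]
  tool move [  83.1 -110.4  122.5]
  tool move [ 73.4   0.8 122.3]
```

>>> apply_moves --deltas '[{"fingers":66,"delta_pos":[73.6,0.8,10],"angular":[0,0,0]},{"fingers":66,"delta_pos":[73.6,0.8,40],"angular":[0,0,0]},{"fingers":66,"delta_pos":[73.6,0.8,80],"angular":[0,0,0]},{"fingers":66,"delta_pos":[73.6,0.8,121.5],"angular":[0,0,0]},{"fingers":66,"delta_pos":[73.6,0.8,121.5],"angular":[0,0,0]},{"fingers":45,"delta_pos":[73.6,0.8,121.5],"angular":[0,0,0]},{"fingers":45,"delta_pos":[73.6,0.8,121.5],"angular":[0,0,0]},{"fingers":45,"delta_pos":[73.6,0.8,121.5],"angular":[0,0,0]},{"fingers":45,"delta_pos":[73.6,0.8,121.5],"angular":[0,0,0]}]'

```text
clock: 37.55
tool_pos: [0.5778, 0.3559, 0.0092]
orientation: [-179.8, 0.1, -67.8]
force: [-1.8, -0.2, 6.8]
opening: 0.0487
gripper_force: 30.0
```

>>> apply_moves --deltas '[{"fingers":45,"delta_pos":[0,0,-40],"angular":[0,0,0]},{"fingers":45,"delta_pos":[0,0,-90],"angular":[0,0,0]},{"fingers":45,"delta_pos":[0,0,-140],"angular":[0,0,0]},{"fingers":45,"delta_pos":[0,0,-150],"angular":[0,0,0]},{"fingers":45,"delta_pos":[0,0,-150],"angular":[0,0,0]},{"fingers":45,"delta_pos":[0,0,-150],"angular":[0,0,0]}]'

```text
clock: 38.15
tool_pos: [0.5764, 0.3548, 0.1565]
orientation: [180.0, 0.0, -67.9]
force: [-0.8, 0.0, -0.5]
opening: 0.0489
gripper_force: 30.0
```

```bash
python3 -c "
from h import *
print(go(.5715,.1262,.15,-56.8))"
```

```text
(array([210. ,  90.5,   6.4]), array([ -0. ,   0. , -11.1]))
```

>>> apply_moves --deltas '[{"fingers":45,"delta_pos":[210,90.5,4],"angular":[0,0,-11.1]},{"fingers":45,"delta_pos":[210,90.5,4],"angular":[0,0,-11.1]},{"fingers":45,"delta_pos":[210,90.5,4],"angular":[0,0,-11.1]},{"fingers":45,"delta_pos":[210,90.5,4],"angular":[0,0,-11.1]},{"fingers":45,"delta_pos":[210,90.5,4],"angular":[0,0,-11.1]},{"fingers":45,"delta_pos":[210,90.5,4],"angular":[0,0,-11.1]},{"fingers":45,"delta_pos":[210,90.5,4],"angular":[0,0,-11.1]},{"fingers":45,"delta_pos":[210,90.5,4],"angular":[0,0,-11.1]},{"fingers":45,"delta_pos":[210,90.5,4],"angular":[0,0,-11.1]}]'

```text
clock: 39.05
tool_pos: [0.5721, 0.1272, 0.152]
orientation: [180.0, 0.0, -56.7]
force: [-0.2, 0.1, -0.6]
opening: 0.049
gripper_force: 30.0
```

```bash
python3 -c "
from h import *
o=ctrl.get_obs();print(o['tool_pos'],o['orientation'])
print(go(.5715,.1262,.0945,-56.8))"
```

```text
[0.57205632 0.12720831 0.15195081] [ 1.79952151e+02  6.40021499e-03 -5.67153205e+01]
(array([ 0.5,  1. , 57.5]), array([0. , 0. , 0.1]))
```

>>> apply_moves --deltas '[{"fingers":45,"delta_pos":[0.5,1,20],"angular":[0,0,0]},{"fingers":45,"delta_pos":[0.5,1,45],"angular":[0,0,0]},{"fingers":45,"delta_pos":[0.5,1,54],"angular":[0,0,0]},{"fingers":45,"delta_pos":[0.5,1,58],"angular":[0,0,0]},{"fingers":45,"delta_pos":[0.5,1,60],"angular":[0,0,0]},{"fingers":45,"delta_pos":[0.5,1,62],"angular":[0,0,0]},{"fingers":45,"delta_pos":[0.5,1,62],"angular":[0,0,0]}]'

```text
clock: 39.75
tool_pos: [0.5719, 0.1257, 0.0914]
orientation: [-179.9, -0.0, -56.8]
force: [-1.7, 0.9, 2.6]
opening: 0.0488
gripper_force: 30.0
```

>>> apply_moves --deltas '[{"fingers":45,"delta_pos":[0,0,1.5],"angular":[0,0,0]},{"fingers":45,"delta_pos":[0,0,3],"angular":[0,0,0]},{"fingers":45,"delta_pos":[0,0,5],"angular":[0,0,0]},{"fingers":45,"delta_pos":[0,0,5],"angular":[0,0,0]},{"fingers":45,"delta_pos":[0,0,5],"angular":[0,0,0]}]'

```text
clock: 40.25
tool_pos: [0.5721, 0.1256, 0.0868]
orientation: [-179.9, -0.0, -56.8]
force: [-3.8, 0.5, 8.9]
opening: 0.049
gripper_force: 30.0
```

>>> apply_moves --deltas '[{"fingers":45,"delta_pos":[0,0,1.8],"angular":[0,0,0]},{"fingers":45,"delta_pos":[0,0,1.8],"angular":[0,0,8]},{"fingers":45,"delta_pos":[0,0,1.8],"angular":[0,0,16]},{"fingers":45,"delta_pos":[0,0,1.8],"angular":[0,0,24]},{"fingers":45,"delta_pos":[0,0,1.8],"angular":[0,0,32]},{"fingers":45,"delta_pos":[0,0,1.8],"angular":[0,0,40]},{"fingers":45,"delta_pos":[0,0,1.8],"angular":[0,0,48]},{"fingers":45,"delta_pos":[0,0,1.8],"angular":[0,0,56]},{"fingers":45,"delta_pos":[0,0,1.8],"angular":[0,0,62]},{"fingers":45,"delta_pos":[0,0,1.8],"angular":[0,0,67]}]'

```text
clock: 41.25
tool_pos: [0.5734, 0.1262, 0.0861]
orientation: [-179.8, 0.2, -124.0]
force: [-2.6, 2.6, 12.1]
opening: 0.049
gripper_force: 30.0
```

>>> apply_moves --deltas '[{"fingers":45,"delta_pos":[0,0,0],"angular":[0,0,4]},{"fingers":45,"delta_pos":[0,0,0],"angular":[0,0,7]},{"fingers":45,"delta_pos":[0,0,0],"angular":[0,0,9]},{"fingers":45,"delta_pos":[0,0,0],"angular":[0,0,9]}]'

```text
clock: 41.65
tool_pos: [0.5736, 0.1261, 0.0861]
orientation: [-179.9, 0.3, -132.8]
force: [-0.4, 1.3, 11.5]
opening: 0.0488
gripper_force: 30.0
```

>>> apply_moves --deltas '[{"fingers":62,"delta_pos":[0,0,0],"angular":[0,0,0]},{"fingers":62,"delta_pos":[0,0,0],"angular":[0,0,0]},{"fingers":62,"delta_pos":[0,0,-35],"angular":[0,0,0]},{"fingers":62,"delta_pos":[-35,0,-80],"angular":[0,0,0]},{"fingers":62,"delta_pos":[-75,0,-116],"angular":[0,0,0]},{"fingers":62,"delta_pos":[-75,0,-116],"angular":[0,0,0]},{"fingers":62,"delta_pos":[-75,0,-116],"angular":[0,0,0]}]'

```text
clock: 42.35
tool_pos: [0.6236, 0.1814, 0.2004]
orientation: [-180.0, 0.1, -132.8]
force: [0.5, -0.0, -0.0]
opening: 0.0619
gripper_force: 0.0
```

```bash
python3 - <<'E'
from h import *
c,im=report();b=bars(c,im,.1145);q=min(b,key=lambda q:abs(q[0][0]-281)+abs(q[0][1]-124));jarang(c,im,q[1:3],.073,.1145)
E
```

```text
[0.6221 0.1803 0.1988] [ 180.    -0.  -132.8]
[279. 124.] 571.5 126.1 ang -89.1
3 jar rect [560.1 137.3] [65.1 35. ] ang -43.5
```

>>> apply_moves --deltas '[{"fingers":62,"delta_pos":[75,0,30],"angular":[0,0,0]},{"fingers":62,"delta_pos":[75,0,70],"angular":[0,0,0]},{"fingers":62,"delta_pos":[75,0,100],"angular":[0,0,0]},{"fingers":62,"delta_pos":[75,0,115],"angular":[0,0,0]},{"fingers":45,"delta_pos":[75,0,115],"angular":[0,0,0]},{"fingers":45,"delta_pos":[75,0,115],"angular":[0,0,0]},{"fingers":45,"delta_pos":[75,0,115],"angular":[0,0,0]},{"fingers":45,"delta_pos":[75,0,105],"angular":[0,0,0]},{"fingers":45,"delta_pos":[75,0,70],"angular":[0,0,0]},{"fingers":45,"delta_pos":[75,0,35],"angular":[0,0,0]}]'

```text
clock: 43.4
tool_pos: [0.5712, 0.1252, 0.1662]
orientation: [180.0, -0.1, -132.8]
force: [1.3, 1.2, -3.0]
opening: 0.0489
gripper_force: 30.0
```

>>> apply_moves --deltas '[{"fingers":45,"delta_pos":[0,0,-35],"angular":[0,0,0]},{"fingers":45,"delta_pos":[0,0,-35],"angular":[0,0,0]}]'

```text
clock: 43.6
tool_pos: [0.5746, 0.1265, 0.2068]
orientation: [-179.7, 0.6, -132.7]
force: [-0.1, 0.0, -2.4]
opening: 0.0487
gripper_force: 30.0
```

```bash
python3 -c "
from h import *
print(go(.555,-.291,.2,-138))"
```

```text
(array([ 320. , -268.9,    4.9]), array([-0.2,  0.6,  5.3]))
```

Jar 1 lifts as well.

>>> apply_moves --deltas '[{"fingers":45,"delta_pos":[320,-269,3],"angular":[0,0,5]},{"fingers":45,"delta_pos":[320,-269,3],"angular":[0,0,5]},{"fingers":45,"delta_pos":[320,-269,3],"angular":[0,0,5]},{"fingers":45,"delta_pos":[320,-269,3],"angular":[0,0,5]},{"fingers":45,"delta_pos":[320,-269,3],"angular":[0,0,5]},{"fingers":45,"delta_pos":[320,-269,3],"angular":[0,0,5]},{"fingers":45,"delta_pos":[320,-269,3],"angular":[0,0,5]},{"fingers":45,"delta_pos":[320,-269,3],"angular":[0,0,5]},{"fingers":45,"delta_pos":[320,-269,3],"angular":[0,0,5]},{"fingers":45,"delta_pos":[320,-269,3],"angular":[0,0,5]}]'

```text
clock: 44.6
tool_pos: [0.5507, -0.2949, 0.1964]
orientation: [180.0, -0.0, -138.0]
force: [-0.7, 0.4, -3.2]
opening: 0.049
gripper_force: 30.0
```

```bash
python3 -c "
from h import *
print(ctrl.get_obs()['tool_pos'],go(.555,-.291,.08,-138))"
```

```text
[ 0.55071945 -0.2948557   0.19638925] (array([-5.800e+00, -1.000e-01,  1.164e+02]), array([ 0., -0.,  0.]))
```

>>> apply_moves --deltas '[{"fingers":45,"delta_pos":[-5,0,35],"angular":[0,0,0]},{"fingers":45,"delta_pos":[-5,0,70],"angular":[0,0,0]},{"fingers":45,"delta_pos":[-5,0,100],"angular":[0,0,0]},{"fingers":45,"delta_pos":[-5,0,112],"angular":[0,0,0]},{"fingers":45,"delta_pos":[-5,0,118],"angular":[0,0,0]},{"fingers":45,"delta_pos":[-5,0,119],"angular":[0,0,0]},{"fingers":45,"delta_pos":[-5,0,119],"angular":[0,0,0]}]'

```text
clock: 45.3
tool_pos: [0.5564, -0.289, 0.0792]
orientation: [-179.9, 0.1, -137.8]
force: [-0.8, 0.0, -3.6]
opening: 0.0492
gripper_force: 30.0
```

>>> apply_moves --deltas '[{"fingers":60,"delta_pos":[0,0,0],"angular":[0,0,0]},{"fingers":60,"delta_pos":[0,0,0],"angular":[0,0,0]},{"fingers":60,"delta_pos":[0,0,-35],"angular":[0,0,0]},{"fingers":60,"delta_pos":[-35,0,-80],"angular":[0,0,0]},{"fingers":60,"delta_pos":[-75,0,-116],"angular":[0,0,0]},{"fingers":60,"delta_pos":[-75,0,-130],"angular":[0,0,0]},{"fingers":60,"delta_pos":[-75,0,-130],"angular":[0,0,0]}]'

```text
clock: 46.0
tool_pos: [0.6142, -0.238, 0.213]
orientation: [-179.6, 0.3, -137.7]
force: [-0.9, -0.3, -0.2]
opening: 0.06
gripper_force: 0.0
```

```bash
python3 - <<'E'
from h import *
c,im=report();b=bars(c,im,.1075)
for q in b:
    try: jarang(c,im,q[1:3],.066,.1075)
    except Exception as e: print(e)
T=toolT()
print(go(.5692-.075*np.cos(np.radians(-68)),.2765-.075*np.sin(np.radians(-68)),.2,-68))
E
```

```text
[ 0.6125 -0.2381  0.2105] [-179.8    0.2 -137.7]
[213.  31.] 540.8 -376.8 ang -2.2
[282. 125.] 557.1 -287.7 ang 86.3
need at least one array to concatenate
4 jar rect [ 557.1 -286.4] [51.1 51.4] ang -5.2
(array([-340.2,  480.2,    9.8]), array([ -0.3,   0. , -69.7]))
```

```bash
python3 -c "
from h import *
print(go(.5692,.3515,.2,-90))"
```

```text
(array([-364.7,  465.4,    9.9]), array([ -0.3,   0.1, -47.7]))
```

>>> apply_moves --deltas '[{"fingers":66,"delta_pos":[-365,465,5],"angular":[0,0,-48]},{"fingers":66,"delta_pos":[-365,465,5],"angular":[0,0,-48]},{"fingers":66,"delta_pos":[-365,465,5],"angular":[0,0,-48]},{"fingers":66,"delta_pos":[-365,465,5],"angular":[0,0,-48]},{"fingers":66,"delta_pos":[-365,465,5],"angular":[0,0,-48]},{"fingers":66,"delta_pos":[-365,465,5],"angular":[0,0,-48]},{"fingers":66,"delta_pos":[-365,465,5],"angular":[0,0,-48]},{"fingers":66,"delta_pos":[-365,465,5],"angular":[0,0,-48]},{"fingers":66,"delta_pos":[-365,465,5],"angular":[0,0,-48]},{"fingers":66,"delta_pos":[-365,465,5],"angular":[0,0,-48]}]'

```text
clock: 47.05
tool_pos: [0.5745, 0.2613, 0.2031]
orientation: [180.0, -0.0, -89.8]
force: [-0.1, -0.2, -0.3]
opening: 0.066
gripper_force: 0.0
```

```bash
python3 -c "
from h import *
print(ctrl.get_obs()['tool_pos'],go(.5692,.3515,.127,-90))"
```

```text
[0.57448256 0.26134105 0.20310778] (array([-90.2,   5. ,  76.1]), array([ 0. , -0. ,  0.2]))
```

>>> apply_moves --deltas '[{"fingers":66,"delta_pos":[-90,5,20],"angular":[0,0,0]},{"fingers":66,"delta_pos":[-90,5,50],"angular":[0,0,0]},{"fingers":66,"delta_pos":[-90,5,76],"angular":[0,0,0]},{"fingers":66,"delta_pos":[-90,5,76],"angular":[0,0,0]},{"fingers":66,"delta_pos":[-90,5,76],"angular":[0,0,0]},{"fingers":66,"delta_pos":[-90,5,76],"angular":[0,0,0]}]'

```text
clock: 47.65
tool_pos: [0.5711, 0.3496, 0.1295]
orientation: [-179.9, 0.1, -89.8]
force: [-0.1, -0.7, -0.5]
opening: 0.0659
gripper_force: 0.0
```

```bash
python3 - <<'E'
from h import *
c,im=report()
for q in bars(c,im): print('  tool move',tomove(q[1],q[2],.007))
E
```

```text
[0.5711 0.3497 0.1298] [-1.799e+02  1.000e-01 -8.980e+01]
[281. 127.] 569.3 276.9 ang -52.5
[157. 251.] 684.8 389.7 ang -12.3
  tool move [ 73.9   3.  122.7]
  tool move [ -38.6 -112.8  123.2]
```

>>> apply_moves --deltas '[{"fingers":66,"delta_pos":[73.8,2,10],"angular":[0,0,0]},{"fingers":66,"delta_pos":[73.8,2,40],"angular":[0,0,0]},{"fingers":66,"delta_pos":[73.8,2,80],"angular":[0,0,0]},{"fingers":66,"delta_pos":[73.8,2,121.8],"angular":[0,0,0]},{"fingers":66,"delta_pos":[73.8,2,121.8],"angular":[0,0,0]},{"fingers":45,"delta_pos":[73.8,2,121.8],"angular":[0,0,0]},{"fingers":45,"delta_pos":[73.8,2,121.8],"angular":[0,0,0]},{"fingers":45,"delta_pos":[73.8,2,121.8],"angular":[0,0,0]},{"fingers":45,"delta_pos":[73.8,2,121.8],"angular":[0,0,0]}]'

```text
clock: 48.6
tool_pos: [0.5695, 0.2774, 0.0084]
orientation: [-179.8, 0.1, -89.7]
force: [0.3, -1.0, 7.9]
opening: 0.0487
gripper_force: 30.0
```

>>> apply_moves --deltas '[{"fingers":45,"delta_pos":[0,0,-40],"angular":[0,0,0]},{"fingers":45,"delta_pos":[0,0,-90],"angular":[0,0,0]},{"fingers":45,"delta_pos":[0,0,-140],"angular":[0,0,0]},{"fingers":45,"delta_pos":[0,0,-160],"angular":[0,0,0]},{"fingers":45,"delta_pos":[0,0,-160],"angular":[0,0,0]},{"fingers":45,"delta_pos":[0,0,-160],"angular":[0,0,0]}]'

```text
clock: 49.2
tool_pos: [0.568, 0.2766, 0.1669]
orientation: [-179.9, 0.1, -89.8]
force: [0.0, 0.2, -2.1]
opening: 0.0489
gripper_force: 30.0
```

```bash
python3 -c "
from h import *
print(go(.578,-.1137,.16,-50.8))"
```

```text
(array([390.3,  -8.5,   6.2]), array([ -0.1,   0.1, -39. ]))
```

>>> apply_moves --deltas '[{"fingers":45,"delta_pos":[390,-8.5,3],"angular":[0,0,-39]},{"fingers":45,"delta_pos":[390,-8.5,3],"angular":[0,0,-39]},{"fingers":45,"delta_pos":[390,-8.5,3],"angular":[0,0,-39]},{"fingers":45,"delta_pos":[390,-8.5,3],"angular":[0,0,-39]},{"fingers":45,"delta_pos":[390,-8.5,3],"angular":[0,0,-39]},{"fingers":45,"delta_pos":[390,-8.5,3],"angular":[0,0,-39]},{"fingers":45,"delta_pos":[390,-8.5,3],"angular":[0,0,-39]},{"fingers":45,"delta_pos":[390,-8.5,3],"angular":[0,0,-39]},{"fingers":45,"delta_pos":[390,-8.5,3],"angular":[0,0,-39]},{"fingers":45,"delta_pos":[390,-8.5,3],"angular":[0,0,-39]}]'

```text
clock: 50.2
tool_pos: [0.5771, -0.1148, 0.1613]
orientation: [179.9, 0.1, -50.9]
force: [0.4, 0.8, 0.2]
opening: 0.0491
gripper_force: 30.0
```

>>> apply_moves --deltas '[{"fingers":45,"delta_pos":[0,0,0],"angular":[0,0,0]},{"fingers":45,"delta_pos":[0,0,0],"angular":[0,0,0]}]'

```text
clock: 50.4
tool_pos: [0.5781, -0.1125, 0.1623]
orientation: [180.0, 0.0, -50.7]
force: [-0.3, 0.4, -0.7]
opening: 0.0487
gripper_force: 30.0
```

```bash
python3 -c "
from h import *
o=ctrl.get_obs();print(o['tool_pos'],o['orientation'])
print(go(.578,-.1137,.0945,-50.8))"
```

```text
[ 0.57808727 -0.11246778  0.16234262] [ 1.79969423e+02  2.83226600e-02 -5.06964541e+01]
(array([ 0.9,  0.8, 67.8]), array([0. , 0. , 0.1]))
```

>>> apply_moves --deltas '[{"fingers":45,"delta_pos":[0.9,0.8,25],"angular":[0,0,0]},{"fingers":45,"delta_pos":[0.9,0.8,50],"angular":[0,0,0]},{"fingers":45,"delta_pos":[0.9,0.8,64],"angular":[0,0,0]},{"fingers":45,"delta_pos":[0.9,0.8,68],"angular":[0,0,0]},{"fingers":45,"delta_pos":[0.9,0.8,70],"angular":[0,0,0]},{"fingers":45,"delta_pos":[0.9,0.8,72],"angular":[0,0,0]},{"fingers":45,"delta_pos":[0.9,0.8,72],"angular":[0,0,0]}]'

```text
clock: 51.1
tool_pos: [0.5786, -0.1144, 0.0915]
orientation: [-179.9, -0.0, -50.8]
force: [-1.1, 1.6, 1.7]
opening: 0.0488
gripper_force: 30.0
```

>>> apply_moves --deltas '[{"fingers":45,"delta_pos":[0,0,1.5],"angular":[0,0,0]},{"fingers":45,"delta_pos":[0,0,3],"angular":[0,0,0]},{"fingers":45,"delta_pos":[0,0,5],"angular":[0,0,0]},{"fingers":45,"delta_pos":[0,0,5],"angular":[0,0,0]},{"fingers":45,"delta_pos":[0,0,5],"angular":[0,0,0]}]'

```text
clock: 51.6
tool_pos: [0.5789, -0.1147, 0.087]
orientation: [-179.9, -0.1, -50.8]
force: [-3.4, 2.2, 8.4]
opening: 0.049
gripper_force: 30.0
```

>>> apply_moves --deltas '[{"fingers":45,"delta_pos":[0,0,2],"angular":[0,0,0]},{"fingers":45,"delta_pos":[0,0,2],"angular":[0,0,8]},{"fingers":45,"delta_pos":[0,0,2],"angular":[0,0,16]},{"fingers":45,"delta_pos":[0,0,2],"angular":[0,0,24]},{"fingers":45,"delta_pos":[0,0,2],"angular":[0,0,32]},{"fingers":45,"delta_pos":[0,0,2],"angular":[0,0,40]},{"fingers":45,"delta_pos":[0,0,2],"angular":[0,0,48]},{"fingers":45,"delta_pos":[0,0,2],"angular":[0,0,56]},{"fingers":45,"delta_pos":[0,0,2],"angular":[0,0,62]},{"fingers":45,"delta_pos":[0,0,2],"angular":[0,0,67]}]'

```text
clock: 52.6
tool_pos: [0.5793, -0.115, 0.0855]
orientation: [-179.8, 0.1, -118.0]
force: [-1.5, 1.2, 11.0]
opening: 0.0487
gripper_force: 30.0
```

>>> apply_moves --deltas '[{"fingers":45,"delta_pos":[0,0,0],"angular":[0,0,4]},{"fingers":45,"delta_pos":[0,0,0],"angular":[0,0,7]},{"fingers":45,"delta_pos":[0,0,0],"angular":[0,0,9]},{"fingers":45,"delta_pos":[0,0,0],"angular":[0,0,9]}]'

```text
clock: 53.0
tool_pos: [0.5797, -0.1149, 0.0856]
orientation: [-179.8, 0.1, -126.8]
force: [-0.7, 1.9, 9.5]
opening: 0.049
gripper_force: 30.0
```

>>> apply_moves --deltas '[{"fingers":62,"delta_pos":[0,0,0],"angular":[0,0,0]},{"fingers":62,"delta_pos":[0,0,0],"angular":[0,0,0]},{"fingers":62,"delta_pos":[0,0,0],"angular":[0,0,0]},{"fingers":45,"delta_pos":[0,0,-1],"angular":[0,0,0]},{"fingers":45,"delta_pos":[0,0,-1],"angular":[0,0,0]},{"fingers":45,"delta_pos":[0,0,-1],"angular":[0,0,0]},{"fingers":45,"delta_pos":[0,0,-20],"angular":[0,0,0]},{"fingers":45,"delta_pos":[0,0,-60],"angular":[0,0,0]},{"fingers":45,"delta_pos":[0,0,-100],"angular":[0,0,0]},{"fingers":45,"delta_pos":[0,0,-115],"angular":[0,0,0]}]'

```text
clock: 54.0
tool_pos: [0.5796, -0.1149, 0.2025]
orientation: [-179.8, 0.1, -126.8]
force: [0.1, -0.8, -2.5]
opening: 0.0488
gripper_force: 30.0
```

```bash
python3 -c "
from h import *
o=ctrl.get_obs();print(o['tool_pos'],o['orientation'])
print(go(.471,-.276,.2,-131))"
```

```text
[ 0.57961664 -0.11490359  0.20253233] [-1.79779701e+02  1.48674906e-01 -1.26756584e+02]
(array([194.1,  -9.4,   2.1]), array([-0.2,  0.2,  4.2]))
```

>>> apply_moves --deltas '[{"fingers":45,"delta_pos":[194,-9.4,2],"angular":[0,0,4]},{"fingers":45,"delta_pos":[194,-9.4,2],"angular":[0,0,4]},{"fingers":45,"delta_pos":[194,-9.4,2],"angular":[0,0,4]},{"fingers":45,"delta_pos":[194,-9.4,2],"angular":[0,0,4]},{"fingers":45,"delta_pos":[194,-9.4,2],"angular":[0,0,4]},{"fingers":45,"delta_pos":[194,-9.4,2],"angular":[0,0,4]},{"fingers":45,"delta_pos":[194,-9.4,2],"angular":[0,0,4]},{"fingers":45,"delta_pos":[194,-9.4,2],"angular":[0,0,4]}]'

```text
clock: 54.8
tool_pos: [0.47, -0.275, 0.1965]
orientation: [180.0, -0.0, -130.7]
force: [0.1, -0.7, -2.4]
opening: 0.049
gripper_force: 30.0
```

```bash
python3 -c "
from h import *
print(ctrl.get_obs()['tool_pos'],go(.471,-.276,.08,-131))"
```

```text
[ 0.47001159 -0.27501279  0.19647278] (array([ 1.000e-01, -1.400e+00,  1.165e+02]), array([ 0. , -0. ,  0.3]))
```

>>> apply_moves --deltas '[{"fingers":45,"delta_pos":[0,-1.4,35],"angular":[0,0,0]},{"fingers":45,"delta_pos":[0,-1.4,70],"angular":[0,0,0]},{"fingers":45,"delta_pos":[0,-1.4,100],"angular":[0,0,0]},{"fingers":45,"delta_pos":[0,-1.4,112],"angular":[0,0,0]},{"fingers":45,"delta_pos":[0,-1.4,116],"angular":[0,0,0]},{"fingers":45,"delta_pos":[0,-1.4,118.5],"angular":[0,0,0]},{"fingers":45,"delta_pos":[0,-1.4,118.5],"angular":[0,0,0]}]'

```text
clock: 55.5
tool_pos: [0.4716, -0.2768, 0.0793]
orientation: [-179.9, 0.0, -130.8]
force: [-0.8, 0.5, -2.7]
opening: 0.0491
gripper_force: 30.0
```

>>> apply_moves --deltas '[{"fingers":60,"delta_pos":[0,0,0],"angular":[0,0,0]},{"fingers":60,"delta_pos":[0,0,0],"angular":[0,0,0]},{"fingers":60,"delta_pos":[0,0,-35],"angular":[0,0,0]},{"fingers":60,"delta_pos":[-35,0,-80],"angular":[0,0,0]},{"fingers":60,"delta_pos":[-75,0,-116],"angular":[0,0,0]},{"fingers":60,"delta_pos":[-75,0,-130],"angular":[0,0,0]},{"fingers":60,"delta_pos":[-75,0,-130],"angular":[0,0,0]}]'

```text
clock: 56.2
tool_pos: [0.5227, -0.2195, 0.213]
orientation: [-179.6, 0.2, -130.7]
force: [0.3, 0.1, -1.0]
opening: 0.06
gripper_force: 0.0
```

```bash
python3 - <<'E'
from h import *
c,im=report();b=bars(c,im,.1075)
for q in b:
    try: jarang(c,im,q[1:3],.066,.1075)
    except Exception as e: print(e)
cv2.imwrite('pics/c20.png',im)
cv2.imwrite('pics/t20.png',ctrl.snapshot('top')[:,:,::-1])
E
```

```text
[ 0.5211 -0.2196  0.2107] [-179.8    0.2 -130.7]
[226.  25.] 455.9 -362.8 ang -0.5
[141.  86.] 541.1 -376.8 ang -2.4
[282. 122.] 470.7 -276.8 ang 86.8
[201. 178.] 557.5 -287.7 ang 86.2
need at least one array to concatenate
1 jar rect [ 515.  -389.5] [ 7.2 22.9] ang 15.1
4 jar rect [ 470.2 -275.3] [51.7 50.5] ang -4.2
1 jar rect [ 537.3 -284. ] [52.2 24.6] ang -10.9
```

View pics/c20.png

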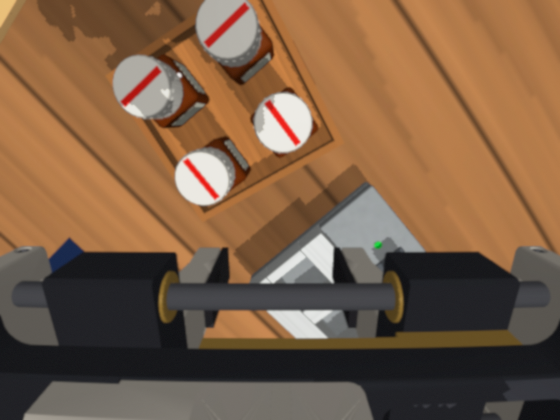

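View pics/t20.png

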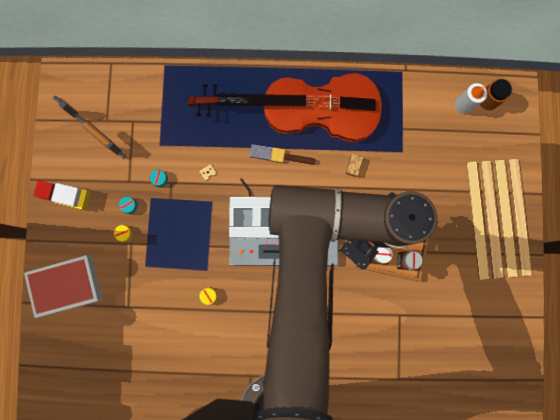

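The wrist view shows four capped jars upright in the tray at (205,177), (283,122), (148,85) and (228,28). Each cap's bar is within 1.5° of its jar's x. The top view shows the brush (280,155), bridge (208,172) and cork (356,164) where they started.

```bash
python3 -c "
from plant import ctrl
print(ctrl.close_job())"
```

```text
the job is handed in; nothing more can be done
None
```

The job is handed in at about 56 s on the clock: the heat was slid to the off stop first, then all four jars were capped, locked and stood upright in the tray, with the brush, violin bridge and cork block left where they were.

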